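# Stack chocolate moulds on the setting post

### The job

Get the stacking board ready and load it: first put every broken chocolate lump, on the board and on the table beside it, into the grey scrap tub. Then thread all the blue moulds over the steel post, one after another, each lowered square and gently (not dropped) until it is fully home, flat, with its other end lying along the board and not sticking out to the side; finally lower the aluminium press bar with the red grip over the post in the same way, on top of the moulds. Leave the bonbons and the spatula where they are.

Things in the scene. Friction and masses are not known exactly. Their poses are not given: they have to be found in the camera images.
- board: wooden stacking board 230 x 100 x 8 mm lying fixed on the table, its place and turn vary; origin at the centre of its underside, x along its length towards the post end, z up. A steel post 12 mm thick stands upright on its centre line, 75 mm from the origin along +x; the rest of the board lies to -x of the post
- post_foot (a point): foot of the post's axis, on the top face of the board (8 mm above the table). The post's top is 160 mm above the table, its last 10 mm tapering from 12 to 4 mm thick
- tub: grey open scrap tub, fixed, 150 (x) x 160 (y) x 60 mm high, walls and floor 4 mm; origin at the centre of its underside
- lump1: broken lump of brown chocolate, 62 (x) x 34 (y) x 30 mm high, a block of 62 x 34 x 20 mm with a narrower 46 x 26 mm step on it, 50 g; origin at the centre of its underside, z up. Absent in some starts
- lump2: broken lump of brown chocolate, 62 (x) x 34 (y) x 30 mm high, a block of 62 x 34 x 20 mm with a narrower 46 x 26 mm step on it, 50 g; origin at the centre of its underside, z up. Absent in some starts
- lump3: broken lump of brown chocolate, 62 (x) x 34 (y) x 30 mm high, a block of 62 x 34 x 20 mm with a narrower 46 x 26 mm step on it, 50 g; origin at the centre of its underside, z up. Absent in some starts
- lump4: broken lump of brown chocolate, 62 (x) x 34 (y) x 30 mm high, a block of 62 x 34 x 20 mm with a narrower 46 x 26 mm step on it, 50 g; origin at the centre of its underside, z up. Absent in some starts
- mould1: pale blue rigid chocolate mould, a bar 150 (x) x 50 (y) x 30 mm high, about 220 g, three dark filled cavities in its top, plain at the +x end, where an upright hole 15 mm wide goes through it on its centre line, 55 mm from the origin; it can be gripped across its 50 mm width; origin at the centre of its underside, z up. Absent in some starts
- mould1_hole (a point): lower mouth of the hole of mould1, on the hole's axis
- mould1_tail (a point): middle of the lower edge of the end of mould1 away from the hole, 75 mm from the origin along -x
- mould2: pale blue rigid chocolate mould, a bar 150 (x) x 50 (y) x 30 mm high, about 220 g, three dark filled cavities in its top, plain at the +x end, where an upright hole 15 mm wide goes through it on its centre line, 55 mm from the origin; it can be gripped across its 50 mm width; origin at the centre of its underside, z up. Absent in some starts
- mould2_hole (a point): lower mouth of the hole of mould2, on the hole's axis
- mould2_tail (a point): middle of the lower edge of the end of mould2 away from the hole, 75 mm from the origin along -x
- mould3: pale blue rigid chocolate mould, a bar 150 (x) x 50 (y) x 30 mm high, about 220 g, three dark filled cavities in its top, plain at the +x end, where an upright hole 15 mm wide goes through it on its centre line, 55 mm from the origin; it can be gripped across its 50 mm width; origin at the centre of its underside, z up. Absent in some starts
- mould3_hole (a point): lower mouth of the hole of mould3, on the hole's axis
- mould3_tail (a point): middle of the lower edge of the end of mould3 away from the hole, 75 mm from the origin along -x
- press: aluminium press bar 150 (x) x 50 (y) x 16 mm high, about 400 g, with an upright hole 15 mm wide 55 mm from the origin along +x and a red grip block 60 (x) x 18 (y) mm standing on it from 16 to 56 mm above its underside, centred 20 mm from the origin along -x; origin at the centre of its underside, z up
- press_hole (a point): lower mouth of the hole of the press bar, on the hole's axis
- press_tail (a point): middle of the lower edge of the end of the press bar away from the hole
- bonbon1: finished dark chocolate dome 40 mm wide, 36 mm high, to be left alone; origin at the centre of its underside
- bonbon2: finished dark chocolate dome 40 mm wide, 36 mm high, to be left alone; origin at the centre of its underside
- bonbon3: finished dark chocolate dome 40 mm wide, 36 mm high, to be left alone; origin at the centre of its underside
- bonbon4: finished dark chocolate dome 40 mm wide, 36 mm high, to be left alone; origin at the centre of its underside
- spatula: spatula 240 mm long lying on the table beyond the board, to be left alone; origin under its middle
Things that resemble listed ones, but are neither listed nor needed, are in the scene too. Leave any pink or turquoise look-alike of the lump2 alone.

How it is judged:
On the way, in this order (a step that is already met when the one before it is completed fails the run):
1. every lump lies in the scrap tub (x of lump1 in the frame of tub between -0.075 and 0.075 m and y of lump1 in the frame of tub between -0.08 and 0.08 m and height (world z) of each of lump1, lump2, lump3, lump4 below 0.06 m and x of lump2 in the frame of tub between -0.075 and 0.075 m and y of lump2 in the frame of tub between -0.08 and 0.08 m and x of lump3 in the frame of tub between -0.075 and 0.075 m and y of lump3 in the frame of tub between -0.08 and 0.08 m and x of lump4 in the frame of tub between -0.075 and 0.075 m and y of lump4 in the frame of tub between -0.08 and 0.08 m), for 0.2 s.
2. all moulds are down on the post, flat and along the board (horizontal distance between each of mould1_hole, mould2_hole, mould3_hole and post_foot below 0.005 m and height (world z) of each of mould1, mould2, mould3 below 0.074 m and angle between each of mould1, mould2, mould3's own z axis and vertical below 0.05 rad and y of mould1_tail in the frame of board between -0.02 and 0.02 m and x of each of mould1_tail, mould2_tail, mould3_tail in the frame of board below 0 m and y of mould2_tail in the frame of board between -0.02 and 0.02 m and y of mould3_tail in the frame of board between -0.02 and 0.02 m), for 0.2 s.
3. the press bar is down on the post on top of the moulds (horizontal distance between press_hole and post_foot below 0.005 m and height (world z) of press below 0.104 m and angle between press's own z axis and vertical below 0.05 rad and y of press_tail in the frame of board between -0.02 and 0.02 m and x of press_tail in the frame of board below 0 m and z of each of mould1, mould2, mould3 in the frame of press below -0.02 m), for 0.2 s.
At the end, for the whole second after the job is handed in: All lumps in the tub, below its rim. All moulds and, above them, the press bar on the post: hole within 5 mm of the post's axis, tilt under 0.05 rad, stacked with no gap over 6 mm, the middle of the tail end within 20 mm of the board's centre line, on the board's side. All at rest (all of step 1 and all of step 2 and all of step 3 and linear speed of each of lump1, lump2, lump3, lump4, mould1, mould2, mould3, press below 0.03 m/s); the robot touches nothing.
It fails at once if a bonbon or the spatula is moved more than 30 mm (distance of any of bonbon1, bonbon2, bonbon3, bonbon4, spatula from where it was at the start of the episode above 0.03 m).
It fails at once if a mould or the press bar is dropped down the post (faster than 0.7 m/s) ((horizontal distance between mould1_hole and post_foot below 0.01 m and linear speed of mould1 above 0.7 m/s) or (horizontal distance between mould2_hole and post_foot below 0.01 m and linear speed of mould2 above 0.7 m/s) or (horizontal distance between mould3_hole and post_foot below 0.01 m and linear speed of mould3 above 0.7 m/s) or (horizontal distance between press_hole and post_foot below 0.01 m and linear speed of press above 0.7 m/s)).
Of mould1, mould2, mould3 only 2 to 3 are there at a start; the rules pass over those that are not, and their reading is None.
Of lump1, lump2, lump3, lump4 only 3 to 4 are there at a start; the rules pass over those that are not, and their reading is None.
At some moment in a run one of lump1, lump2, lump3, lump4 may be knocked a few centimetres aside while the robot is not near it.
It also fails if it takes over 210 s, if anything falls off the work surface, if the arm or the gripper's body presses on something with over 40 N, if the wrist force passes 120 N, or if a joint passes its speed limit or range.

### The arm

A 6-joint arm with a two-finger parallel gripper is mounted at the origin on the work surface. World frame = base frame: x ahead of the robot, y to its left, z up, the work surface at z = 0. Lengths are in m, angles in rad, forces in N, time in s.
With the tool pointing down it reaches from about 0.375 to 0.9 m from the base axis. Payload 3.1 kg.
Tool frame: the origin (TCP) lies between the finger pads; the fingertips stand robot.tip_extent ahead of it and the grasp point (between the pads) lies 3 mm ahead of it (robot.tip_extent is the distance from the TCP to the fingertips, in m); z points along the fingers, x is the direction in which the jaws open and shut, and the axes are right-handed (so a half turn about z gives the same grasp; the last joint's range is limited). The gripper opens to 87 mm and grips with 3 to 60 N. Pads are 19 mm wide; open, the fingers measure 117 mm over their backs; the gripper's body (75 mm by 190 mm) begins 51 mm behind the grasp point.
Start: joints at [-1.456, 0.527, 1.433, -0, 1.181, -0.178], TCP at [0.181, -0.598, 0.245] pointing down, gripper open.
Joint ranges: [-3.08, 3.08], [-0.75, 2.2], [0.22, 2.44], [-1.43, 4.57], [0, 2.65], [-2.85, 2.85]. Speed limits (rad/s): [2.79, 2.79, 3.14, 3.14, 3.14, 3.14].

### API

Orientations are given as a unit quaternion [x, y, z, w].
In Python, from rig import robot, cams gives the robot as it stands.
- The arm moves only by the tool carry_out, never from a script. Its argument "steps" is a list of rows, each a list of 3 entries, a list of its own where there are three numbers: the shift along the world's x, y, z in cm, then the turn about the world's z in degrees, then the closure, from 0 (fully open) to 1 (shut). In form: [[[dx, dy, dz], spin, fingers], ...]. A call has 1 to 10 rows; each row shifts and turns the pose as measured when the row begins; what a row does not reach is not made up. A row lasts 1/10 s, in which the tool goes at most 50 mm and 8.59 degrees, less where a joint would pass 70% of its speed; a pose out of reach is approached as far as the arm can. A call with a gripper value outside its range is refused whole. The fingers move at their own pace and stop on an object; "squeeze" is the grip in N (left out, the last holds). Time passes only in rows, so rows that do not move let the fingers close. It gives the time, the measured TCP pose, the force and the opening at its end, in the units of the state.
- robot.get_obs(): the state, without advancing time (a new reading comes with each control period).
- cams.camera(name): name is "scene" or "top" or "wrist"; returns a dict with "pixels" (384x512x3 uint8, red, green, blue), "fx", "fy", "cx", "cy" (pixels), "eye" and "rotation" of the camera in the world. Camera axes: x right, y up, looking along -z (the intrinsics and any distortion apply to the point x, -y, -z); pixel columns grow to the right and rows downward; lengths in m; the calibration is good to about 2 mm. A picture is of the moment at which its call begins. There is no depth.
- robot.hand_in(): hands the job in, once; it reports no verdict.
The state is a dict: "time": time; "q": joint angles; "joint_velocities": joint speeds; "joint_torque": joint torques, N m; "position": TCP position; "tool_rot": TCP orientation; "ft_force": force on the tool from outside, world axes, zero at the start; "moment": the same for the moment, N m; "grip_width": finger opening in m.
Only numpy, scipy, OpenCV 4.12 (cv2) and the standard library are available. Lean on these libraries where they do the work, as an engineer would, in place of code of your own. Each camera call takes 0.05 s, during which the arm holds its last target. There are 200 camera calls.

## Working session

There is one attempt and no reset: what is moved stays moved. The work goes in short steps, Python scripts to look and compute and a tool call to move; the robot and the scene stay as the last step left them, time stands still between calls to the robot, and variables do not carry over. Pictures are saved under pics/ and viewed, about 12 in all and at most 16, crops included, and the job is handed in when it is done.

Besides the shell and the picture viewer there is one more tool, called after "Request:" as name([rows], argument=value, ...), one row to a line, values as JSON. carry_out: Moves the arm, as the interface text tells. Its arguments: {"type":"object","properties":{"steps":{"type":"array"},"squeeze":{"type":"number"}},"required":["steps"]}

```bash
mkdir -p pics; ls
cat > h.py <<'E'
import numpy as np, cv2
from rig import robot, cams
def shot(n, fn=None):
    c=cams.camera(n)
    if fn: cv2.imwrite('pics/'+fn, cv2.cvtColor(c['pixels'],cv2.COLOR_RGB2BGR))
    return c
def ray(c,u,v,z):
    R=np.array(c['rotation']); e=np.array(c['eye'])
    d=R@np.array([(u-c['cx'])/c['fx'],-(v-c['cy'])/c['fy'],-1.])
    return e+d*(z-e[2])/d[2]
def proj(c,p):
    R=np.array(c['rotation']); q=R.T@(np.array(p)-np.array(c['eye']))
    return c['cx']+c['fx']*q[0]/-q[2], c['cy']-c['fy']*q[1]/-q[2]
E
python3 - <<'E'
from h import *
for n in('top','scene'):
    c=shot(n,n+'0.png'); print({k:v for k,v in c.items() if k!='pixels'})
o=robot.get_obs();print(o, robot.tip_extent)
E
```

```text
pics
{'fx': 432.26611980849225, 'fy': 432.26611980849225, 'cx': 255.75741306909546, 'cy': 196.6360097580864, 'eye': array([0.28470609, 0.0274353 , 1.33480094]), 'rotation': array([-0.08590184,  0.08510404,  0.71052775, -0.69320162])}
{'fx': 412.39707270887425, 'fy': 412.39707270887425, 'cx': 255.00127986457966, 'cy': 189.68506131393644, 'eye': array([1.49034636, 0.08267069, 0.73940308]), 'rotation': array([0.29427488, 0.32477092, 0.6684153 , 0.60095518])}
{'time': 0.1, 'q': array([-1.45550611e+00,  5.28356488e-01,  1.43373612e+00, -2.40691818e-05,
        1.18136449e+00, -1.78514521e-01]), 'joint_velocities': array([-0.00032908, -0.00242385, -0.00313809, -0.00110168,  0.0014183 ,
       -0.00030604]), 'joint_torque': array([-2.36430907e-06, -4.40986025e+01, -1.77151215e+01,  6.35734946e-02,
        5.34556888e-02, -4.80136089e-05]), 'position': array([ 0.18094218, -0.59762084,  0.2436918 ]), 'tool_rot': array([ 8.02995534e-01, -5.95984314e-01, -6.46129333e-04, -6.72067269e-04]), 'ft_force': array([0.71263403, 0.23426874, 0.45788558]), 'moment': array([ 0.0261538 ,  0.02077625, -0.01932645]), 'grip_width': 0.08724134875052705} 0.022
```

View pics/top0.png

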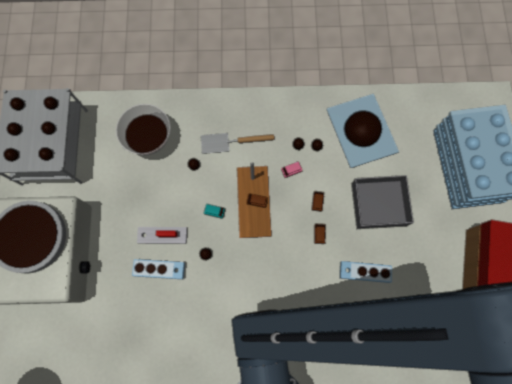

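View pics/scene0.png

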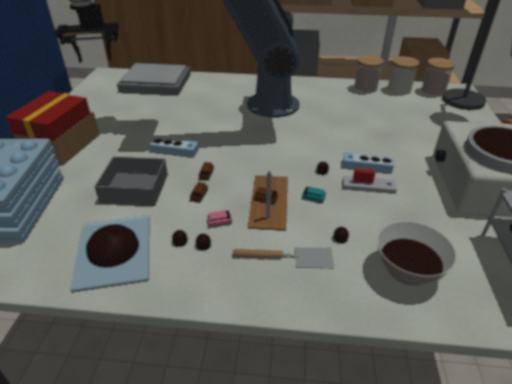

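The top view shows the board at (254,202) with its post near (253,170), and lumps at (257,201), (318,201) and (320,234). Moulds are at (158,269) and (366,271), the press at (163,236), and the tub at (382,202). The pink (292,169) and turquoise (214,211) blocks are look-alikes. I'll measure these by colour.

```bash
cat >> h.py <<'E'
from scipy.spatial.transform import Rotation as Ro
_s=shot
def shot(n,fn=None):
    c=dict(_s(n,fn)); r=np.array(c['rotation'])
    if r.shape==(4,): c['rotation']=Ro.from_quat(r).as_matrix()
    return c
def blobs(c,mask,z,amin=30):
    cs,_=cv2.findContours(mask.astype(np.uint8),cv2.RETR_EXTERNAL,cv2.CHAIN_APPROX_NONE)
    out=[]
    for k in cs:
        if cv2.contourArea(k)<amin: continue
        P=np.array([ray(c,u,v,z)[:2] for u,v in k[:,0]],np.float32)*1000
        (x,y),(w,h),a=cv2.minAreaRect(P)
        if w<h: w,h,a=h,w,a+90
        m=k[:,0].mean(0)
        out.append((m.round(0).tolist(),round(x,1),round(y,1),round(w,1),round(h,1),round(a%180,1)))
    return out
def hsv(c): 
    H=cv2.cvtColor(c['pixels'],cv2.COLOR_RGB2HSV).astype(int); return H[...,0],H[...,1],H[...,2]
E
python3 - <<'E'
from h import *
c=shot('top')
im=c['pixels'][80:290,110:430]; cv2.imwrite('pics/t1.png',cv2.resize(im[...,::-1],None,fx=2.5,fy=2.5,interpolation=cv2.INTER_CUBIC))
h,s,v=hsv(c)
for p in [(257,201),(318,201),(258,225),(150,262),(175,236),(382,202),(366,180),(253,170),(300,250)]: print(p,h[p[1],p[0]],s[p[1],p[0]],v[p[1],p[0]])
br=(h<20)&(s>110)
print('brown',*blobs(c,br,.02),sep='\n')
print('board',*blobs(c,(h<22)&(s>90)&(v>60),.008,500),sep='\n')
print('blue',*blobs(c,(h>95)&(h<115)&(s>50)&(v>110),.03,100),sep='\n')
print('tub',*blobs(c,(s<45)&(v<110),.06,1000),sep='\n')
E
```

```text
(257, 201) 11 181 90
(318, 201) 11 193 86
(258, 225) 15 167 119
(150, 262) 100 25 184
(175, 236) 0 163 75
(382, 202) 0 0 91
(366, 180) 150 6 41
(253, 170) 14 49 68
(300, 250) 35 18 171
brown
([205.0, 253.0], 435.9, 181.8, 27.6, 27.3, 88.6)
([166.0, 233.0], 500.2, 303.5, 62.1, 15.5, 88.6)
([319.0, 234.0], 488.6, -167.7, 53.4, 27.7, 176.7)
([488.0, 256.0], 411.5, -672.6, 219.1, 138.8, 170.6)
([25.0, 236.0], 505.3, 728.5, 187.2, 168.6, 6.7)
([318.0, 201.0], 589.8, -167.4, 54.9, 28.1, 176.5)
([253.0, 199.0], 596.4, 32.7, 223.2, 94.6, 1.1)
([193.0, 164.0], 722.3, 221.2, 31.0, 25.0, 43.3)
([11.0, 154.0], 769.4, 809.6, 40.1, 30.6, 88.5)
([46.0, 154.0], 769.9, 698.2, 37.5, 30.6, 88.5)
([317.0, 145.0], 778.1, -176.9, 31.1, 25.8, 176.8)
([298.0, 143.0], 783.9, -116.4, 29.1, 25.6, 134.5)
([256.0, 138.0], 804.3, 19.6, 111.0, 13.8, 94.1)
([14.0, 128.0], 859.1, 809.5, 40.3, 31.5, 88.5)
([48.0, 128.0], 859.1, 698.7, 39.0, 30.9, 61.7)
([145.0, 133.0], 831.3, 377.1, 123.9, 122.8, 91.5)
([363.0, 128.0], 830.1, -329.7, 116.2, 108.8, 133.4)
([17.0, 104.0], 948.1, 810.6, 38.5, 32.5, 88.5)
([50.0, 103.0], 948.8, 698.3, 38.3, 32.5, 88.5)
board
([473.0, 255.0], 416.8, -633.3, 205.8, 48.7, 165.8)
([499.0, 251.0], 420.0, -715.0, 196.5, 77.0, 172.3)
([253.0, 199.0], 599.3, 32.6, 227.4, 96.9, 1.1)
blue
([347.0, 271.0], 373.9, -242.0, 50.1, 44.2, 178.6)
([176.0, 271.0], 388.7, 273.3, 50.8, 48.3, 84.5)
([484.0, 154.0], 732.9, -712.3, 303.8, 177.1, 3.1)
([362.0, 131.0], 820.6, -322.7, 208.6, 159.7, 17.5)
tub
([347.0, 336.0], 190.3, -212.8, 572.8, 37.5, 88.6)
([351.0, 301.0], 287.3, -285.3, 821.7, 188.2, 107.5)
([84.0, 250.0], 455.4, 527.9, 307.4, 90.6, 179.6)
([381.0, 202.0], 574.7, -355.1, 171.6, 157.0, 91.9)
([149.0, 133.0], 804.3, 356.4, 195.1, 155.4, 92.9)
([61.0, 151.0], 764.9, 616.3, 344.0, 248.7, 145.5)
```

View pics/t1.png

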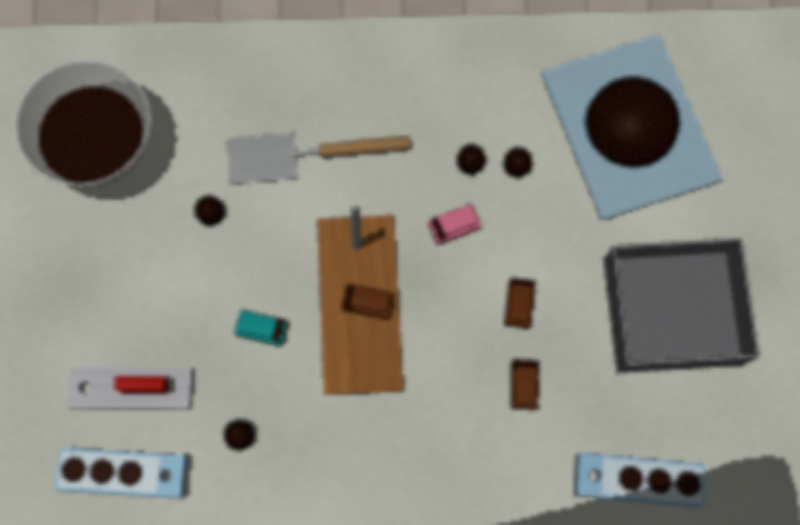

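Found: two moulds, the press bar and three lumps. The holes point as follows: right mould +y, left mould -y, press +y. I'll move towards the lumps now and use the wrist camera there.

Request:
carry_out([
  [[3.4, 3.6, 0], -2, 0],
  [[3.4, 3.6, 0], -2, 0],
  [[3.4, 3.6, 0], -2, 0],
  [[3.4, 3.6, 0], -2, 0],
  [[3.4, 3.6, 0], -2, 0],
  [[3.4, 3.6, 0], -2, 0],
  [[3.4, 3.6, 0], -2, 0],
  [[3.4, 3.6, 0], -2, 0],
  [[3.4, 3.6, 0], -2, 0],
  [[3.4, 3.6, 0], -2, 0],
], squeeze=25)

```text
time: 1.15
position: [0.5192, -0.2353, 0.2412]
tool_rot: [-0.677, 0.736, 0.001, -0.001]
ft_force: [1.1, -1.0, 0.4]
grip_width: 0.0868
```

Request:
carry_out([
  [[3, 3, 0], 0, 0],
  [[0, 0, 0], 0, 0],
  [[0, 0, 0], 0, 0],
])

```text
time: 1.45
position: [0.5534, -0.198, 0.2404]
tool_rot: [-0.68, 0.733, 0.001, -0.0]
ft_force: [-0.2, -0.3, -0.3]
grip_width: 0.087
```

Run:
```python
from h import *
o=robot.get_obs(); print(o['time'],o['position'],o['tool_rot'],o['q'])
c=shot('wrist','w0.png'); print(c['eye'],c['rotation'],c['fx'])
h,s,v=hsv(c); print(*blobs(c,(h<20)&(s>110),.02,100),sep='\n')
```

```text
1.45 [ 0.55339338 -0.1979634   0.24037149] [-6.80063209e-01  7.33152234e-01  1.31866415e-03 -3.07162176e-04] [-5.33623114e-01  4.82933221e-01  1.53129951e+00  1.80939464e-04
  1.13006291e+00  1.11219274e+00]
[ 0.62579927 -0.20419187  0.38028615] [[-0.07444076  0.96067808  0.26749989]
 [-0.9972238  -0.07122655 -0.02171332]
 [-0.00180642 -0.26837361  0.96331321]] 283.8202010303065
([374.0, 308.0], 348.4, -359.0, 420.7, 42.7, 85.8)
([235.0, 220.0], 491.6, -170.6, 63.4, 31.5, 175.4)
([227.0, 144.0], 593.0, -170.8, 59.8, 31.9, 170.7)
([133.0, 69.0], 689.5, -70.3, 28.1, 9.2, 21.7)
([69.0, 133.0], 599.6, 21.9, 219.5, 96.8, 1.3)
```

View pics/w0.png

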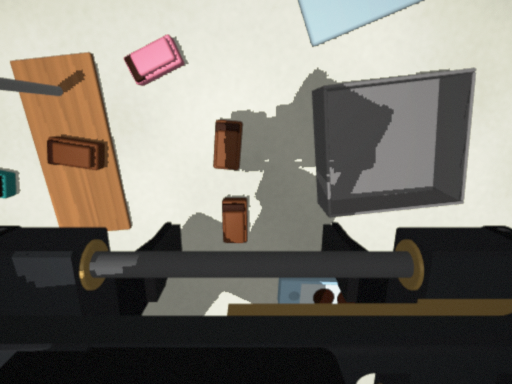

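The wrist view shows lumps at (235,220), (228,145) and (76,152, on the board), plus the tub at (393,142). Positions agree with the top view to within a few mm. The nearest lump is first.

Request:
carry_out([
  [[-2.1, 1, -1], 0, 0],
  [[-2.1, 1, -3], 0, 0],
  [[-2.1, 0.9, -4], 0, 0],
  [[0, 0, -4], 0, 0],
  [[0, 0, -4], 0, 0],
  [[0, 0, -2], 0, 0],
  [[0, 0, 0], 0, 0],
  [[0, 0, 0], 0, 0],
])

```text
time: 2.3
position: [0.4819, -0.1794, 0.0586]
tool_rot: [-0.673, 0.739, -0.002, -0.0]
ft_force: [-0.5, 0.5, 0.1]
grip_width: 0.0868
```

Run:
```python
from h import *
o=robot.get_obs(); print(o['position'])
c=shot('wrist','w1.png')
h,s,v=hsv(c); print(*blobs(c,(h<20)&(s>110),.02,100),sep='\n')
```

```text
[ 0.48189535 -0.17942664  0.05855405]
([377.0, 309.0], 411.7, -261.0, 208.4, 13.6, 84.6)
([236.0, 211.0], 494.2, -170.7, 56.4, 32.4, 175.9)
([10.0, 181.0], 528.9, -34.2, 70.7, 22.9, 161.6)
([218.0, 51.0], 589.9, -170.7, 56.9, 32.8, 171.4)
```

View pics/w1.png

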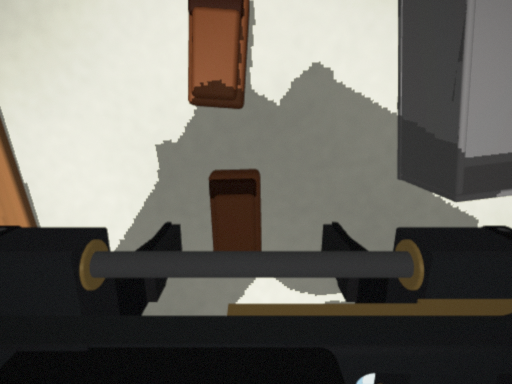

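The lump at (236,211) lies a little left of the jaw centre. I'll correct that, go down and close.

Request:
carry_out([
  [[0.9, 0.9, 0], 0, 0],
  [[0, 0, -1.6], 0, 0],
  [[0, 0, -1.6], 0, 0],
  [[0, 0, 0], 0, 1],
  [[0, 0, 0], 0, 1],
  [[0, 0, 0], 0, 1],
  [[0, 0, 0], 0, 1],
  [[0, 0, 0], 0, 1],
  [[0, 0, 0], 0, 1],
])

```text
time: 3.25
position: [0.5006, -0.1727, 0.0369]
tool_rot: [-0.673, 0.739, -0.014, 0.003]
ft_force: [-0.4, 0.6, 0.6]
grip_width: 0.0471
```

Request:
carry_out([
  [[-0.6, 0, -0.9], 0, 0.3],
  [[0, 0, 0], 0, 0.3],
])

```text
time: 3.45
position: [0.4948, -0.1729, 0.0284]
tool_rot: [-0.673, 0.739, -0.014, 0.004]
ft_force: [-1.0, 0.6, -0.1]
grip_width: 0.0557
```

Run:
```python
from h import *
o=robot.get_obs(); print(o['position'],o['q'],o['joint_velocities'],o['grip_width'],o['tool_rot'],o['ft_force'])
```

```text
[ 0.49484245 -0.17294312  0.02837759] [-5.49101702e-01  7.46136105e-01  1.85193997e+00 -1.79771438e-03
  5.14188671e-01  1.11720562e+00] [ 0.00679626 -0.02848966 -0.03784439  0.00353424 -0.00539218  0.0029686 ] 0.055741591937807373 [-0.67304697  0.73945423 -0.01420292  0.00367405] [-0.96764964  0.60109485 -0.08897354]
```

Request:
carry_out([
  [[-0.2, 0, -0.2], 0, 1],
  [[0, 0, 0], 0, 1],
  [[0, 0, 0], 0, 1],
  [[0, 0, 0], 0, 1],
  [[0, 0, 0], 0, 1],
  [[0, 0, 0], 0, 1],
  [[0, 0, 0], 0, 1],
  [[0, 0, 0], 0, 1],
])

```text
time: 4.25
position: [0.4939, -0.1735, 0.027]
tool_rot: [-0.673, 0.74, -0.015, 0.004]
ft_force: [-0.4, 0.3, -0.3]
grip_width: 0.0343
```

It's gripped at 34 mm, which matches the lump's width. From the top view the tub centre works out at (0.580, -0.362), with silhouette sizes of 158 x 147 mm against the stated 160 x 150 mm.

Request:
carry_out([
  [[0, 0, 2], 0, 1],
  [[0, 0, 4], 0, 1],
  [[0, 0, 4], 0, 1],
  [[1.3, -4, 0], 0, 1],
  [[1.3, -4.2, 0], 0, 1],
  [[1.3, -4.2, 0], 0, 1],
  [[1.3, -4.2, 0], 0, 1],
  [[0, 0, -2.5], 0, 1],
  [[0, 0, -3], 0, 1],
  [[0, 0, 0], 0, 1],
])

```text
time: 5.25
position: [0.5458, -0.3462, 0.0768]
tool_rot: [-0.673, 0.739, -0.017, 0.003]
ft_force: [-0.9, 0.8, -0.1]
grip_width: 0.0338
```

Request:
carry_out([
  [[0, 0, 0], 0, 0.35],
  [[0, 0, 0], 0, 0.35],
  [[0, 0, 0], 0, 0.35],
  [[0, 0, 0], 0, 0.35],
  [[0, 0, 4], 0, 0.35],
  [[0, 0, 4], 0, 0],
  [[0, 0, 0], 0, 0],
])

```text
time: 5.95
position: [0.5467, -0.3445, 0.1636]
tool_rot: [-0.674, 0.738, -0.018, 0.003]
ft_force: [0.1, -0.9, 0.2]
grip_width: 0.0658
```

Run:
```python
from h import *
o=robot.get_obs(); print(o['position'],o['q'],o['grip_width'],o['tool_rot'])
c=shot('top','t2.png')
h,s,v=hsv(c); print(*[b for b in blobs(c,(h<20)&(s>110),.02,100) if b[4]<60],sep='\n')
c=shot('wrist','w2.png')
h,s,v=hsv(c); print(*blobs(c,(h<20)&(s>110),.02,100),sep='\n')
```

```text
[ 0.54674753 -0.34452656  0.16355785] [-0.73642825  0.63705191  1.47656594  0.00409098  0.99179339  0.92242208] 0.06580155498266094 [-0.67438539  0.73815588 -0.01785067  0.00340444]

([348.0, 309.0], 401.1, -450.5, 366.2, 21.1, 84.2)
([506.0, 221.0], 490.1, -615.5, 15.2, 14.8, 168.7)
([250.0, 196.0], 541.5, -345.1, 62.9, 32.7, 175.2)
([74.0, 162.0], 592.7, -174.2, 60.4, 42.6, 170.9)
```

View pics/w2.png

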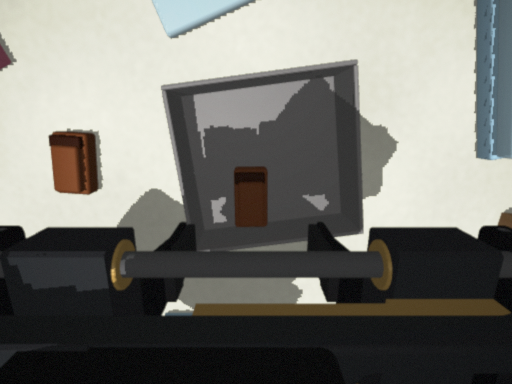

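Lump 1 lies on the tub floor at (250,196). Now lump 2.

Request:
carry_out([
  [[1.1, 4.3, 0], 0, 0],
  [[1.1, 4.4, 0], 0, 0],
  [[1.1, 4.4, 0], 0, 0],
  [[1.1, 4.3, -1], 0, 0],
  [[0, 0, -3], 0, 0],
  [[0, 0, -3], 0, 0],
  [[0, 0, -2], 0, 0],
  [[0, 0, 0], 0, 0],
  [[0, 0, 0], 0, 0],
])

```text
time: 6.95
position: [0.5831, -0.1581, 0.059]
tool_rot: [-0.675, 0.738, -0.008, 0.0]
ft_force: [0.6, -0.3, 0.1]
grip_width: 0.087
```

Run:
```python
from h import *
o=robot.get_obs(); print(o['position'],o['q'],o['grip_width'],o['tool_rot'],Ro.from_quat(o['tool_rot']).as_matrix()[:,2])
c=shot('wrist','w3.png')
h,s,v=hsv(c); print(*blobs(c,(h<20)&(s>110),.02,100),sep='\n')
```

```text
[ 0.58306302 -0.15809733  0.05897472] [-0.44719255  0.75093656  1.62602394 -0.0073128   0.75030799  1.21888294] 0.08701166008137405 [-6.74575116e-01  7.38167195e-01 -7.58089709e-03  3.67800922e-04] [ 0.01077077 -0.01069572 -0.99988479]
([373.0, 309.0], 513.1, -241.1, 210.1, 13.6, 84.5)
([503.0, 220.0], 572.2, -329.1, 14.0, 10.1, 84.7)
([266.0, 208.0], 595.0, -170.5, 60.5, 32.3, 170.7)
([82.0, 73.0], 689.8, -70.3, 30.5, 11.2, 22.0)
([18.0, 146.0], 648.8, -27.8, 113.2, 39.0, 162.3)
```

Request:
carry_out([
  [[1, -1.2, 0], -4, 0],
  [[0, 0, -1.2], 0, 0.1],
  [[0, 0, -1.1], 0, 0.2],
  [[0, 0, -0.6], 0, 0.3],
  [[0, 0, 0], 0, 0.4],
  [[0, 0, 0], 0, 0.5],
])

```text
time: 7.6
position: [0.5924, -0.1704, 0.0306]
tool_rot: [-0.648, 0.761, -0.008, 0.0]
ft_force: [-0.5, 0.3, -0.9]
grip_width: 0.0548
```

Request:
carry_out([
  [[0, 0, -0.3], 0, 1],
  [[0, 0, 0], 0, 1],
  [[0, 0, 0], 0, 1],
  [[0, 0, 0], 0, 1],
  [[0, 0, 0], 0, 1],
  [[0, 0, 0], 0, 1],
  [[0, 0, 0], 0, 1],
])

```text
time: 8.3
position: [0.5925, -0.17, 0.0281]
tool_rot: [-0.649, 0.761, -0.009, 0.001]
ft_force: [-0.1, -0.5, -0.1]
grip_width: 0.0336
```

Request:
carry_out([
  [[0, 0, 2], 0, 1],
  [[0, 0, 4], 0, 1],
  [[0, 0, 4], 0, 1],
  [[0.6, -4, 0], 0, 1],
  [[0.7, -4.2, 0], 0, 1],
  [[0.7, -4.2, 0], 0, 1],
  [[0, -3.6, 0], 0, 1],
  [[0, 0, -2.5], 0, 1],
  [[0, 0, -2], 0, 1],
  [[0, 0, 0], 0, 1],
])

```text
time: 9.3
position: [0.6117, -0.3365, 0.088]
tool_rot: [-0.649, 0.76, -0.01, 0.0]
ft_force: [-0.7, -0.3, -0.0]
grip_width: 0.0338
```

Request:
carry_out([
  [[0, 0, -2], 0, 1],
  [[0, 0, 0], 0, 0.35],
  [[0, 0, 0], 0, 0.35],
  [[0, 0, 0], 0, 0.35],
  [[0, 0, 0], 0, 0.35],
  [[0, 0, 4], 0, 0.35],
  [[0, 0, 4], 0, 0],
  [[0, 0, 4], 0, 0],
])

```text
time: 10.1
position: [0.6099, -0.3331, 0.19]
tool_rot: [-0.65, 0.76, -0.006, -0.001]
ft_force: [1.0, -0.7, -0.5]
grip_width: 0.0658
```

Request:
carry_out([
  [[0, 3, 2], 8.5, 0],
  [[0, 4, 0], 8.5, 0],
  [[0, 4, 0], 8.5, 0],
  [[0, 4, 0], 8.5, 0],
  [[0, 4, 0], 8.5, 0],
  [[0, 4, 0], 8.5, 0],
  [[0, 4, 0], 8.5, 0],
  [[0, 3, 0], 8.5, 0],
  [[0, 3, 0], 8.5, 0],
  [[0, 2, 0], 8.5, 0],
])

```text
time: 11.1
position: [0.6156, 0.0232, 0.2347]
tool_rot: [0.994, -0.11, 0.023, -0.016]
ft_force: [0.8, 1.0, -0.4]
grip_width: 0.0872
```

Request:
carry_out([
  [[-1, 0, 0], 8.5, 0],
  [[-1, 0, 0], 8.5, 0],
  [[0, 0, 0], 8.5, 0],
  [[0, 0, 0], 8.5, 0],
  [[0, 0, 0], 8.5, 0],
  [[0, 0, 0], 8.5, 0],
  [[0, 0, 0], 8.5, 0],
  [[0, 0, 0], 8.5, 0],
  [[0, 0, 0], 8.5, 0],
  [[0, 0, 0], 8.5, 0],
])

```text
time: 12.1
position: [0.5957, 0.0302, 0.247]
tool_rot: [0.803, 0.596, 0.014, -0.026]
ft_force: [-0.3, 0.4, -0.0]
grip_width: 0.087
```

```bash
cat >> h.py <<'E'
def st():
    o=robot.get_obs(); R=Ro.from_quat(o['tool_rot']).as_matrix()
    print('t',o['time'],'p',(o['position']*1000).round(1),'yaw',np.degrees(np.arctan2(R[1,0],R[0,0])).round(1),'tilt',R[:2,2].round(3),'q6',o['q'][5].round(2),'grip',round(o['grip_width']*1000,1),'F',o['ft_force'].round(1))
E
python3 - <<'E'
from h import *
st()
c=shot('wrist','w4.png')
h,s,v=hsv(c); print(*blobs(c,(h<20)&(s>110)&(v<100),.028,100),sep='\n')
c=shot('top','t4.png')
E
```

```text
t 12.1 p [595.7  30.2 247. ] yaw 73.2 tilt [-0.009  0.059] q6 -1.47 grip 87.0 F [-0.3  0.4 -0. ]
([267.0, 310.0], 790.0, 7.6, 113.9, 20.1, 70.9)
([412.0, 308.0], 858.1, 214.4, 324.5, 28.1, 71.1)
([395.0, 221.0], 713.3, 213.8, 38.6, 36.5, 101.2)
([238.0, 198.0], 631.6, 14.7, 107.6, 68.1, 167.0)
([312.0, 132.0], 563.3, 131.7, 25.9, 7.7, 166.3)
([425.0, 40.0], 494.8, 292.6, 60.7, 19.7, 88.3)
([324.0, 14.0], 441.8, 175.9, 37.2, 33.8, 74.3)
```

View pics/w4.png

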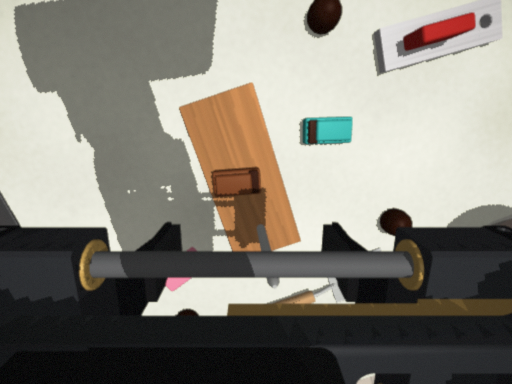

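The lump on the board is at (236,181) and the post foot near (262,225). Fast spinning has tilted the tool by 0.06 rad, so I'll go gentler from here. Next I'll locate the lump and the board exactly.

Run:
```python
from h import *
c=shot('wrist')
for p in [(213,170),(259,168),(260,187),(214,194)]: print(p,ray(c,*p,.030)[:2].round(3))
for p in [(180,107),(252,84),(299,241)]: print('board',p,ray(c,*p,.008)[:2].round(4))
h,s,v=hsv(c)
print(*blobs(c,(h<20)&(s>80),.008,1000),sep='\n')
t=shot('top'); h,s,v=hsv(t)
print(*blobs(t,(h<22)&(s>90),.008,1000),sep='\n')
```

```text
(213, 170) [ 0.572 -0.002]
(259, 168) [0.588 0.055]
(260, 187) [0.612 0.049]
(214, 194) [ 0.602 -0.011]
board (180, 107) [ 0.4863 -0.0177]
board (252, 84) [0.4865 0.078 ]
board (299, 241) [0.7115 0.0803]
([375.0, 308.0], 851.9, 168.5, 461.4, 42.3, 70.5)
([244.0, 175.0], 598.0, 31.3, 227.4, 98.9, 1.2)
([438.0, 29.0], 492.6, 319.9, 92.4, 22.8, 88.6)
([490.0, 262.0], 403.6, -678.6, 240.5, 142.5, 169.5)
([25.0, 236.0], 507.7, 733.6, 189.3, 172.7, 6.7)
([145.0, 133.0], 836.3, 380.3, 125.1, 123.9, 91.5)
```

Request:
carry_out([
  [[0, 0, -1], 0, 0],
  [[0, 0, -1], 0, 0],
  [[0, 0, -1], 0, 0],
  [[0, 0, -1], 0, 0],
  [[0, 0, -0.5], 0, 0],
])

```text
time: 12.8
position: [0.5949, 0.0304, 0.198]
tool_rot: [0.807, 0.59, 0.014, -0.026]
ft_force: [-0.0, -0.3, 0.9]
grip_width: 0.0873
```

```bash
python3 -c "
from h import *
st()"
```

```text
t 12.8 p [594.9  30.4 198. ] yaw 72.3 tilt [-0.009  0.059] q6 -1.46 grip 87.3 F [-0.  -0.3  0.9]
```

Request:
carry_out([
  [[0, -0.8, -1], 0, 0],
  [[0, 0, -2], 0, 0],
  [[0, 0, -2], 0, 0],
  [[0, 0, -2], 0, 0],
  [[0, 0, -2], 0, 0],
  [[0, 0, -2], 0, 0],
  [[0, 0, -2], 0, 0],
  [[0, 0, -1.3], 0, 0],
  [[0, 0, 0], 0, 0],
])

```text
time: 13.7
position: [0.5949, 0.0173, 0.0443]
tool_rot: [0.808, 0.589, 0.013, -0.026]
ft_force: [-0.1, 0.9, 0.6]
grip_width: 0.0871
```

```bash
python3 -c "
from h import *
st()
shot('scene','s5.png');c=shot('wrist','w5.png')
cv2.imwrite('pics/c5.png',np.hstack([c['pixels'][:,:,::-1],cv2.resize(cv2.imread('pics/s5.png')[150:240,220:340],(512,384))])[:,::1][:, :])
im=cv2.imread('pics/c5.png');cv2.imwrite('pics/c5.png',cv2.resize(im,(800,300)))"
```

```text
t 13.7 p [594.9  17.3  44.3] yaw 72.2 tilt [-0.009  0.057] q6 -1.5 grip 87.1 F [-0.1  0.9  0.6]
```

View pics/c5.png

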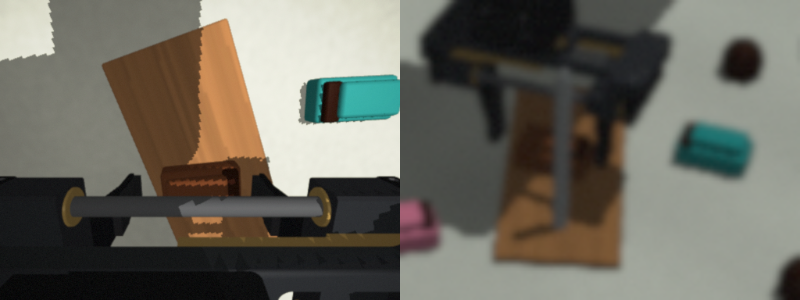

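The lump sits between the fingers about 5 mm right of their middle. The spatula, bonbons and post are clear of the gripper.

Request:
carry_out([
  [[0, 0.5, -0.4], 0, 0],
  [[0, 0, -0.3], 0, 0],
  [[0, 0, 0], 0, 1],
  [[0, 0, 0], 0, 1],
  [[0, 0, 0], 0, 1],
  [[0, 0, 0], 0, 1],
  [[0, 0, 0], 0, 1],
  [[0, 0, 0], 0, 1],
])

```text
time: 14.6
position: [0.599, 0.0224, 0.0426]
tool_rot: [0.807, 0.589, 0.017, -0.022]
ft_force: [-0.0, -0.4, -0.3]
grip_width: 0.0618
```

Request:
carry_out([
  [[0, 0, 1], 0, 1],
  [[0, 0, 2], 0, 1],
  [[0, 0, 3], 0, 1],
  [[0, 0, 3], 0, 1],
  [[0, 0, 3], 0, 1],
  [[0, 0, 0], 0, 1],
])

```text
time: 15.2
position: [0.5974, 0.0225, 0.1684]
tool_rot: [0.808, 0.589, 0.016, -0.023]
ft_force: [1.1, -0.3, -0.2]
grip_width: 0.0624
```

```bash
python3 -c "
from h import *
st()"
```

```text
t 15.2 p [597.4  22.5 168.4] yaw 72.2 tilt [-0.001  0.055] q6 -1.47 grip 62.4 F [ 1.1 -0.3 -0.2]
```

Request:
carry_out([
  [[-0.2, -3, 0], -5, 1],
  [[-0.2, -4.2, 0], -8, 1],
  [[-0.2, -4.4, 0], -8, 1],
  [[-0.2, -4.4, 0], -8, 1],
  [[-0.2, -4.4, 0], -8, 1],
  [[-0.2, -4.4, 0], -8, 1],
  [[-0.2, -4.4, 0], -8, 1],
  [[-0.2, -4.4, 0], -8, 1],
  [[-0.2, -4.2, 0], -7, 1],
  [[0, -2.5, 0], -3, 1],
])

```text
time: 16.2
position: [0.5723, -0.3887, 0.1654]
tool_rot: [1.0, -0.011, 0.025, -0.011]
ft_force: [1.0, 0.0, -0.4]
grip_width: 0.0623
```

Request:
carry_out([
  [[0, 0, 0], 0, 1],
  [[0, 0, 0], 0, 1],
])

```text
time: 16.4
position: [0.5704, -0.3924, 0.1635]
tool_rot: [1.0, -0.014, 0.024, -0.012]
ft_force: [-0.4, -0.1, 0.2]
grip_width: 0.0624
```

```bash
python3 -c "
from h import *
st()
shot('wrist','w6.png')"
```

```text
t 16.4 p [ 570.4 -392.4  163.5] yaw -1.7 tilt [0.049 0.023] q6 -0.78 grip 62.4 F [-0.4 -0.1  0.2]
```

View pics/w6.png

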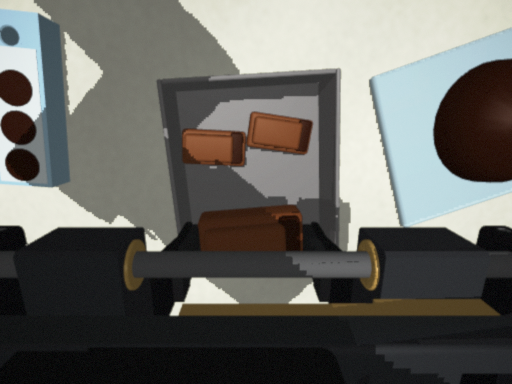

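Both lumps are lying in the tub and the third is hanging over its free half. Lowering and releasing.

Request:
carry_out([
  [[0.5, 0, -2], 0, 1],
  [[0.5, 0, -3], 0, 1],
  [[0, 0, -3], 0, 1],
  [[0, 0, -2], 0, 1],
  [[0, 0, 0], 0, 1],
  [[0, 0, 0], 0, 0.1],
  [[0, 0, 0], 0, 0.1],
  [[0, 0, 0], 0, 0.1],
  [[0, 0, 0], 0, 0.1],
  [[0, 0, 0], 0, 0.1],
])

```text
time: 17.45
position: [0.5848, -0.3802, 0.067]
tool_rot: [1.0, -0.006, 0.026, -0.011]
ft_force: [0.6, -0.1, -0.2]
grip_width: 0.078
```

Request:
carry_out([
  [[0, 0, 2], 0, 0.1],
  [[0, 0, 3], 0, 0],
  [[0, 0, 3], 0, 0],
  [[0, 0, 2], 0, 0],
  [[0, 0, 0], 0, 0],
])

```text
time: 17.95
position: [0.5844, -0.3813, 0.1723]
tool_rot: [1.0, -0.006, 0.027, -0.01]
ft_force: [0.3, -0.5, 0.2]
grip_width: 0.0865
```

```bash
python3 -c "
from h import *
st()
c=shot('wrist','w7.png'); h,s,v=hsv(c); print(*blobs(c,(h<20)&(s>110),.02,100),sep='\n')
t=shot('top','t7.png'); h,s,v=hsv(t); print(*[b for b in blobs(t,(h<20)&(s>110),.02) if b[4]<60],sep='\n')
sc=shot('scene','s7.png')
"
```

```text
t 17.95 p [ 584.4 -381.3  172.3] yaw -0.8 tilt [0.054 0.021] q6 -0.77 grip 86.5 F [ 0.3 -0.5  0.2]
([377.0, 309.0], 740.7, -532.0, 356.1, 23.0, 177.2)
([241.0, 194.0], 582.0, -386.4, 63.1, 40.7, 1.5)
([14.0, 171.0], 355.0, -356.3, 29.0, 27.5, 77.5)
([200.0, 156.0], 541.2, -345.0, 60.9, 33.7, 175.4)
([264.0, 144.0], 606.0, -333.5, 61.3, 33.1, 170.1)
([11.0, 136.0], 360.7, -322.0, 29.1, 23.9, 77.5)
([9.0, 98.0], 366.6, -287.2, 28.9, 20.5, 77.5)
([470.0, 136.0], 817.7, -333.9, 122.3, 104.8, 102.5)
([205.0, 253.0], 435.9, 181.8, 27.6, 27.3, 88.6)
([166.0, 233.0], 500.2, 303.5, 62.1, 15.5, 88.6)
([194.0, 164.0], 722.3, 221.3, 29.1, 26.8, 88.5)
([11.0, 154.0], 769.4, 809.6, 40.1, 30.6, 88.5)
([46.0, 154.0], 769.9, 698.2, 37.5, 30.6, 88.5)
([317.0, 145.0], 778.1, -176.9, 31.0, 25.8, 176.8)
([298.0, 143.0], 783.9, -116.4, 29.1, 25.6, 134.5)
([256.0, 138.0], 804.3, 19.6, 111.0, 13.1, 94.1)
([14.0, 129.0], 859.1, 809.5, 40.3, 31.5, 88.5)
([48.0, 128.0], 859.1, 698.7, 39.0, 30.9, 61.7)
([17.0, 103.0], 948.8, 809.9, 42.0, 29.7, 45.2)
([50.0, 103.0], 948.8, 698.3, 38.3, 32.5, 88.5)
```

All three lumps are confirmed in the tub. No brown object of lump size remains anywhere else. Next is the near mould; I'll move slowly and check the tilt.

Request:
carry_out([
  [[-1.5, 0.5, 0], 0, 0],
  [[-2, 0.8, 0], 0, 0],
  [[-2, 0.8, 0], 0, 0],
  [[-2, 0.8, 0], 0, 0],
  [[-2, 0.8, 0], 0, 0],
  [[-2, 0.8, 0], 0, 0],
  [[-2, 0.8, 0], 0, 0],
  [[-2, 0.8, 0], 0, 0],
  [[-2, 0.8, 0], 0, 0],
  [[-2, 0.8, 0], 0, 0],
])

```text
time: 19.1
position: [0.3746, -0.2922, 0.1496]
tool_rot: [1.0, -0.006, 0.013, -0.025]
ft_force: [-1.1, -0.6, 0.6]
grip_width: 0.0869
```

Request:
carry_out([
  [[-1, 0.3, -1], 0, 0],
  [[-0.5, 0, -1], 0, 0],
  [[0, 0, -1], 0, 0],
  [[0, 0, -0.5], 0, 0],
  [[0, 0, 0], 0, 0],
])

```text
time: 19.6
position: [0.3536, -0.2834, 0.1083]
tool_rot: [0.999, -0.007, 0.008, -0.031]
ft_force: [0.4, 0.6, 0.3]
grip_width: 0.087
```

```bash
python3 -c "
from h import *
st(); print(robot.get_obs()['q'])
c=shot('wrist','w8.png'); h,s,v=hsv(c)
b=(h>90)&(h<115)&(s>15)
print(*blobs(c,b,.03,300),sep='\n')
t=shot('top','t8.png'); 
cv2.imwrite('pics/c8.png',cv2.resize(c['pixels'][:,:,::-1],(640,480)))
"
```

```text
t 19.6 p [ 353.6 -283.4  108.3] yaw -0.9 tilt [0.017 0.063] q6 -1.0 grip 87.0 F [0.4 0.6 0.3]
[-0.95567745  0.5521039   1.95897582  0.08067899  0.67346123 -1.00492353]
([499.0, 358.0], 580.6, -429.0, 37.7, 27.9, 105.8)
([413.0, 358.0], 500.3, -426.1, 170.6, 59.0, 172.6)
([444.0, 332.0], 521.6, -397.3, 99.7, 21.9, 6.6)
([469.0, 269.0], 542.0, -334.6, 81.0, 54.6, 178.6)
([41.0, 286.0], 175.5, -339.8, 78.1, 70.5, 81.7)
([273.0, 194.0], 372.1, -271.2, 92.6, 50.3, 83.5)
```

View pics/w8.png

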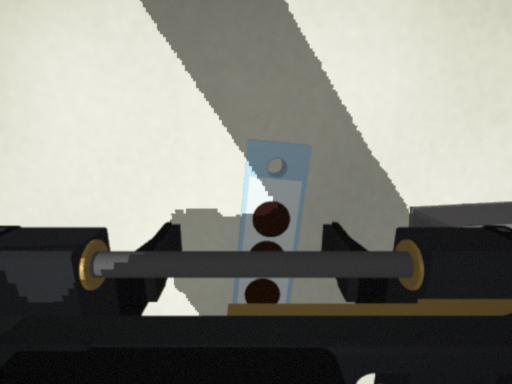

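The mould is at (270,215) with its hole at (277,166). It measures 50.3 mm wide at 83.5°, which puts its origin at about (0.369, -0.300). The remaining tilt is about the jaw axis, so it doesn't affect the grip.

Request:
carry_out([
  [[0.8, -0.9, 0], -3, 0],
  [[0.8, -0.9, 0], -3, 0],
  [[0, 0, -1], 0, 0],
  [[0, 0, -1], 0, 0],
  [[0, 0, -1], 0, 0],
  [[0, 0, -0.5], 0, 0],
  [[0, 0, 0], 0, 0],
])

```text
time: 20.4
position: [0.3709, -0.3012, 0.0716]
tool_rot: [0.998, -0.059, 0.011, -0.03]
ft_force: [-0.1, -0.7, 0.0]
grip_width: 0.0868
```

```bash
python3 -c "
from h import *
st(); print(robot.get_obs()['q'])
c=shot('wrist','w9.png'); h,s,v=hsv(c)
b=(h>90)&(h<115)&(s>15)
print(*blobs(c,b,.03,300),sep='\n')
"
```

```text
t 20.4 p [ 370.9 -301.2   71.6] yaw -6.8 tilt [0.025 0.059] q6 -0.91 grip 86.8 F [-0.1 -0.7  0. ]
[-0.94989462  0.6422407   1.92239925  0.0948003   0.61268611 -0.91041847]
([405.0, 353.0], 487.9, -414.1, 150.4, 58.4, 172.2)
([469.0, 273.0], 524.4, -351.2, 66.8, 42.9, 172.6)
([33.0, 285.0], 216.8, -324.4, 88.5, 61.2, 79.4)
([247.0, 180.0], 372.1, -271.6, 92.6, 50.5, 83.3)
```

Consistent. Going down and gripping.

Request:
carry_out([
  [[0, 0, -1.2], 0, 0],
  [[0, 0, -1.2], 0, 0],
  [[0, 0, -1], 0, 0.1],
  [[0, 0, -0.6], 0, 0.1],
  [[0, 0, 0], 0, 0.2],
  [[0, 0, 0], 0, 0.25],
  [[0, 0, 0], 0, 0.25],
], squeeze=40)

```text
time: 21.15
position: [0.3706, -0.3009, 0.028]
tool_rot: [0.998, -0.059, 0.01, -0.03]
ft_force: [-0.0, 0.8, 0.7]
grip_width: 0.0667
```

Request:
carry_out([
  [[0, 0, 0], 0, 1],
  [[0, 0, 0], 0, 1],
  [[0, 0, 0], 0, 1],
  [[0, 0, 0], 0, 1],
  [[0, 0, 0], 0, 1],
  [[0, 0, 0], 0, 1],
])

```text
time: 21.75
position: [0.3709, -0.3013, 0.0289]
tool_rot: [0.998, -0.059, 0.011, -0.03]
ft_force: [0.0, -0.3, -1.9]
grip_width: 0.0497
```

```bash
python3 -c "
from h import *
st()
c=shot('wrist','w9.png'); h,s,v=hsv(c)
b=(h>90)&(h<115)&(s>15)
print(*blobs(c,b,.03,300),sep='\n')
"
```

```text
t 21.75 p [ 370.9 -301.3   28.9] yaw -6.8 tilt [0.025 0.058] q6 -0.93 grip 49.7 F [ 0.  -0.3 -1.9]
([428.0, 354.0], 458.8, -375.4, 121.5, 41.2, 173.0)
([268.0, 326.0], 376.8, -347.8, 54.5, 15.6, 172.5)
([407.0, 268.0], 456.7, -321.1, 61.2, 32.8, 172.6)
([129.0, 313.0], 299.4, -316.6, 159.1, 79.9, 176.8)
([250.0, 178.0], 375.5, -262.4, 74.2, 52.9, 82.1)
```

It's gripped at 49.7 mm. Lifting above the post, then a slow turn and carry to a spot just short of it.

Request:
carry_out([
  [[0, 0, 1], 0, 1],
  [[0, 0, 2], 0, 1],
  [[0, 0, 2.5], 0, 1],
  [[0, 0, 2.5], 0, 1],
  [[0, 0, 2.5], 0, 1],
  [[0, 0, 2.5], 0, 1],
  [[0, 0, 2.5], 0, 1],
  [[0, 0, 2], 0, 1],
  [[0, 0, 1], 0, 1],
])

```text
time: 22.7
position: [0.3679, -0.2975, 0.2235]
tool_rot: [0.998, -0.059, 0.009, -0.031]
ft_force: [-0.1, -0.5, -1.7]
grip_width: 0.0497
```

Request:
carry_out([
  [[1, 1, 0], -3, 1],
  [[1.4, 2.3, 0], -5, 1],
  [[1.4, 2.3, 0], -5, 1],
  [[1.4, 2.3, 0], -5, 1],
  [[1.4, 2.3, 0], -5, 1],
  [[1.4, 2.3, 0], -5, 1],
  [[1.4, 2.3, 0], -5, 1],
  [[1.4, 2.3, 0], -5, 1],
  [[1.4, 2.3, 0], -5, 1],
  [[1.4, 2.3, 0], -5, 1],
])

```text
time: 23.7
position: [0.5022, -0.0732, 0.2246]
tool_rot: [0.878, -0.479, 0.017, -0.023]
ft_force: [0.8, 0.4, -2.4]
grip_width: 0.0496
```

Request:
carry_out([
  [[1.4, 2.3, 0], -5, 1],
  [[1.4, 2.3, 0], -5, 1],
  [[1.4, 2.3, 0], -5, 1],
  [[1.2, 2, 0], -5, 1],
  [[0.8, 1.2, 0], -5, 1],
  [[0, 0.5, 0], -3, 1],
  [[0, 0, 0], 0, 1],
])

```text
time: 24.4
position: [0.5618, 0.0426, 0.2214]
tool_rot: [0.73, -0.683, 0.017, -0.016]
ft_force: [-0.0, -0.3, -2.1]
grip_width: 0.0498
```

```bash
python3 -c "
from h import *
st()"
```

```text
t 24.4 p [561.8  42.6 221.4] yaw -86.2 tilt [ 0.046 -0.   ] q6 1.37 grip 49.8 F [-0.  -0.3 -2.1]
```

Request:
carry_out([
  [[0.5, -0.6, 0], -2.6, 1],
  [[0.5, -0.4, 0], 0, 1],
  [[0, 0, 0], 0, 1],
  [[0, 0, 0], 0, 1],
])

```text
time: 24.8
position: [0.5697, 0.0318, 0.2201]
tool_rot: [0.716, -0.698, 0.015, -0.014]
ft_force: [-0.7, 0.0, -1.6]
grip_width: 0.0499
```

```bash
python3 -c "
from h import *
st()
c=shot('wrist','w10.png')
h,s,v=hsv(c)
b=(h>90)&(h<115)&(s>15)
print(*blobs(c,b,.2,300),sep='\n')"
```

```text
t 24.8 p [569.7  31.8 220.1] yaw -88.6 tilt [ 0.041 -0.002] q6 1.4 grip 49.9 F [-0.7  0.  -1.6]
([407.0, 353.0], 490.4, -74.3, 151.1, 48.8, 91.3)
([413.0, 272.0], 550.2, -69.5, 68.6, 33.9, 91.4)
([101.0, 286.0], 536.1, 131.1, 79.4, 56.4, 96.4)
([252.0, 179.0], 604.7, 32.0, 85.4, 62.9, 1.4)
```

View pics/w10.png

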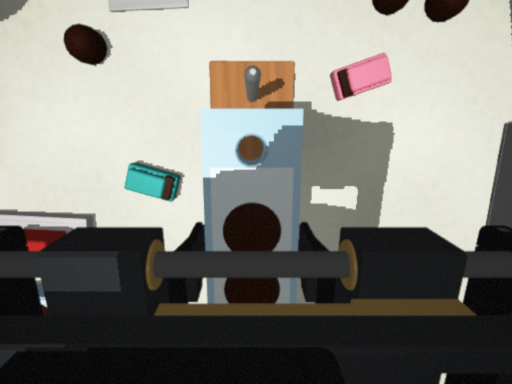

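The view shows the post tip at (252,71), its foot near (252,98), and the mould's hole at (250,149). Measuring the offset between post and hole.

```bash
cat > al.py <<'E'
from h import *
def align(fn,top_off=.0011,hue=(90,115),save=None):
    c=cv2.imread(fn)
E
python3 - <<'E'
from h import *
st(); o=robot.get_obs()
c=shot('wrist'); zt=o['position'][2]+.001
h,s,v=hsv(c)
# hole: non-blue inside region
hole=((h<25)&(s>60)); hole[:110]=0; hole[175:]=0; hole[:,:215]=0; hole[:,285:]=0
k=max(cv2.findContours(hole.astype(np.uint8),0,1)[0],key=cv2.contourArea); (u,w),r=cv2.minEnclosingCircle(k); e=cv2.fitEllipse(k)
print('hole px',u,w,r,e,'world',ray(c,e[0][0],e[0][1],zt)[:2].round(4))
# post: grey on board
sub=slice(55,115),slice(225,285)
for r_ in range(60,104,3):
    row=s[r_,230:280]; g=np.where((row<70)&(v[r_,230:280]<170))[0]+230
    print(r_,g.min() if len(g) else None,g.max() if len(g) else None, v[r_,252])
# mould edges
for r_ in(112,120,140,160):
    b=np.where((h[r_,180:330]>90)&(h[r_,180:330]<115)&(s[r_,180:330]>15))[0]+180
    print('mould row',r_,b.min(),b.max())
P=[673,33.5]
print('proj expected foot/tip',proj(c,[.673,.0335,.008]),proj(c,[.673,.0335,.16]))
# board side edges
for r_ in(66,80,95):
    b=np.where((h[r_,180:330]<22)&(s[r_,180:330]>90))[0]+180; print('board row',r_,b.min(),b.max(), ray(c,b.min(),r_,.008)[:2].round(4),ray(c,b.max(),r_,.008)[:2].round(4))
E
```

```text
t 24.85 p [569.8  31.7 220.1] yaw -88.6 tilt [ 0.041 -0.002] q6 1.4 grip 49.8 F [-0.8 -0.4 -2.1]
hole px 250.58860778808594 147.86709594726562 11.95083236694336 ((250.52915954589844, 147.7358856201172), (22.7169189453125, 23.14301872253418), 72.94677734375) world [0.6272 0.033 ]
60 None None 219
63 None None 183
66 251 253 112
69 246 258 205
72 245 259 220
75 245 259 157
78 245 259 115
81 245 258 102
84 246 258 91
87 246 258 91
90 247 257 90
93 247 257 88
96 247 256 87
99 248 255 85
102 None None 155
mould row 112 200 303
mould row 120 201 302
mould row 140 201 301
mould row 160 202 301
proj expected foot/tip (np.float64(251.02622359471883), np.float64(97.15825236362426)) (np.float64(251.46344481098342), np.float64(72.35590060002978))
board row 66 210 293 [0.7062 0.082 ] [ 0.7087 -0.0144]
board row 80 210 293 [0.6909 0.0821] [ 0.6934 -0.0153]
board row 95 210 293 [0.6742 0.0822] [ 0.6767 -0.0163]
```

The post is at (0.673, 0.033), agreeing with the board pose to 0.5 mm. The hole needs to move +46 mm in x.

Request:
carry_out([
  [[1.2, 0, 0], 0, 1],
  [[1.4, 0, 0], 0, 1],
  [[1.2, 0, 0], 0, 1],
  [[0.6, 0, 0], 0, 1],
  [[0, 0, -0.3], 0, 1],
  [[0, 0, -0.3], 0, 1],
])

```text
time: 25.5
position: [0.6178, 0.0318, 0.2144]
tool_rot: [0.716, -0.698, 0.016, -0.015]
ft_force: [-1.7, -0.8, -2.5]
grip_width: 0.0497
```

Run:
```python
from h import *
st(); o=robot.get_obs()
c=shot('wrist','w11.png'); zt=o['position'][2]+.001
print('predict tip',proj(c,[.673,.0332,.16]))
im=c['pixels'][80:200,200:300]; cv2.imwrite('pics/c11.png',cv2.resize(im[...,::-1],None,fx=5,fy=5,interpolation=cv2.INTER_CUBIC))
```

```text
t 25.5 p [617.8  31.8 214.4] yaw -88.5 tilt [ 0.044 -0.002] q6 1.41 grip 49.7 F [-1.7 -0.8 -2.5]
predict tip (np.float64(250.43718435672554), np.float64(145.8114599609762))
```

View pics/c11.png

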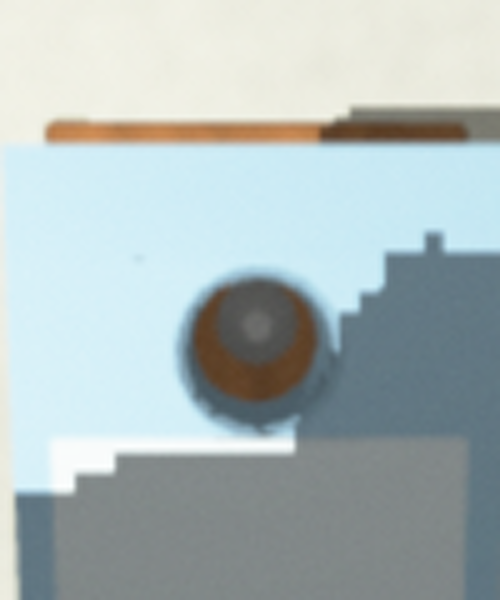

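The tip shows through the hole at (251.4,145.2), with the upper mouth centred at (251.4,149.4). Computing the remaining offset.

Run:
```python
from h import *
st()
c=shot('wrist')
a=ray(c,251.4,149.4,.2154); b=ray(c,251.4,145.2,.16); print(a,b,(b-a)*1000)
```

```text
t 25.55 p [617.4  31.9 213.8] yaw -88.5 tilt [ 0.043 -0.002] q6 1.41 grip 49.7 F [ 0.  -0.7 -1.9]
[0.67394232 0.03276577 0.2154    ] [0.67301521 0.03257521 0.16      ] [ -0.92711062  -0.19055683 -55.4       ]
```

Request:
carry_out([
  [[-0.05, 0, -0.6], 0, 1],
  [[0, 0, -0.8], 0, 1],
  [[0, 0, -0.8], 0, 1],
  [[0, 0, -0.8], 0, 1],
  [[0, 0, -0.8], 0, 1],
  [[0, 0, -0.8], 0, 1],
  [[0, 0, -0.6], 0, 1],
])

```text
time: 26.3
position: [0.6164, 0.0318, 0.1583]
tool_rot: [0.716, -0.698, 0.017, -0.015]
ft_force: [0.2, -0.2, -1.1]
grip_width: 0.0497
```

Request:
carry_out([
  [[0.05, 0, -0.8], 0, 1],
  [[0, 0, -1], 0, 1],
  [[0, 0, -1], 0, 1],
  [[0, 0, -1], 0, 1],
  [[0, 0, -1], 0, 1],
  [[0, 0, -1], 0, 1],
  [[0, 0, -1], 0, 1],
  [[0, 0, -1], 0, 1],
  [[0, 0, -1], 0, 1],
  [[0, 0, -0.6], 0, 1],
])

```text
time: 27.3
position: [0.6165, 0.0319, 0.055]
tool_rot: [0.716, -0.698, 0.016, -0.014]
ft_force: [0.6, 0.6, -1.7]
grip_width: 0.0497
```

```bash
python3 -c "
from h import *
st()"
```

```text
t 27.3 p [616.5  31.9  55. ] yaw -88.5 tilt [ 0.043 -0.002] q6 1.41 grip 49.7 F [ 0.6  0.6 -1.7]
```

Request:
carry_out([
  [[0, 0, -0.5], 0, 1],
  [[0, 0, -0.5], 0, 1],
  [[0, 0, -0.3], 0, 1],
  [[0, 0, -0.3], 0, 1],
  [[0, 0, -0.2], 0, 1],
  [[0, 0, -0.1], 0, 1],
])

```text
time: 27.9
position: [0.6163, 0.032, 0.037]
tool_rot: [0.716, -0.698, 0.016, -0.014]
ft_force: [-2.0, -1.2, 1.8]
grip_width: 0.0497
```

It's seated, with light contact at the right height. Releasing, rising, and moving to the second mould.

Request:
carry_out([
  [[0, 0, 0], 0, 0.2],
  [[0, 0, 0], 0, 0.2],
  [[0, 0, 0], 0, 0.2],
  [[0, 0, 0], 0, 0.2],
  [[0, 0, 1], 0, 0.2],
  [[0, 0, 2], 0, 0.2],
  [[0, 0, 3], 0, 0.2],
  [[0, 0, 3], 0, 0.2],
  [[0, 0, 3], 0, 0.2],
  [[0, 0, 3], 0, 0],
])

```text
time: 28.9
position: [0.6132, 0.0323, 0.1904]
tool_rot: [0.716, -0.698, 0.013, -0.012]
ft_force: [0.6, 0.1, -1.1]
grip_width: 0.0724
```

Request:
carry_out([
  [[0, 0, 2], 0, 0],
  [[-1, 1, 0], 3, 0],
  [[-2, 2.2, 0], 6, 0],
  [[-2, 2.2, 0], 6, 0],
  [[-2, 2.2, 0], 6, 0],
  [[-2, 2.2, 0], 6, 0],
  [[-2, 2.2, 0], 6, 0],
  [[-2, 2.2, 0], 6, 0],
  [[-2, 2.2, 0], 6, 0],
  [[-2, 2.2, 0], 6, 0],
])

```text
time: 29.9
position: [0.444, 0.2206, 0.226]
tool_rot: [0.951, -0.307, 0.014, -0.027]
ft_force: [-0.9, 0.5, -0.1]
grip_width: 0.0869
```

```bash
python3 -c "
from h import *
st()
t=shot('top','t12.png'); c=shot('scene','s12.png')
h,s,v=hsv(c);
cv2.imwrite('pics/c12.png',np.hstack([cv2.resize(t['pixels'][150:300,120:420,::-1],(600,300)),cv2.resize(c['pixels'][130:250,230:310,::-1],(200,300))]))
"
```

```text
t 29.9 p [444.  220.6 226. ] yaw -35.8 tilt [0.043 0.043] q6 0.82 grip 86.9 F [-0.9  0.5 -0.1]
```

View pics/c12.png

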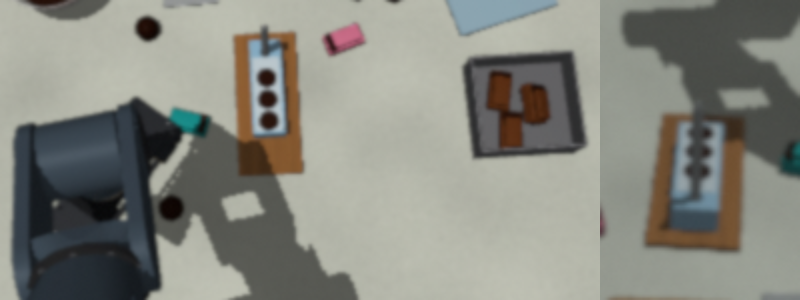

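Mould 1 sits on the post along the board and the tub holds all three lumps; no third mould is present. Continuing to mould 2.

Request:
carry_out([
  [[-1.5, 1.5, 0], 6, 0],
  [[-1.5, 1.5, 0], 6, 0],
  [[-1, 1.5, -1], 6, 0],
  [[-1, 1, -1], 6, 0],
  [[-0.5, 1, -1], 6, 0],
  [[0, 0, -1], 5, 0],
  [[0, 0, 0], 0, 0],
  [[0, 0, 0], 0, 0],
])

```text
time: 30.8
position: [0.3906, 0.2879, 0.1897]
tool_rot: [0.999, 0.0, 0.01, -0.032]
ft_force: [0.2, 0.7, 0.5]
grip_width: 0.0872
```

Run:
```python
from h import *
st()
c=shot('wrist','w13.png'); h,s,v=hsv(c)
b=(h>90)&(h<115)&(s>15)
print(*blobs(c,b,.03,300),sep='\n')
```

```text
t 30.8 p [390.6 287.9 189.7] yaw -0.0 tilt [0.02  0.065] q6 0.32 grip 87.2 F [0.2 0.7 0.5]
([107.0, 344.0], 214.1, 105.8, 261.0, 42.4, 4.5)
([407.0, 344.0], 601.0, 87.9, 253.7, 95.5, 178.9)
([469.0, 270.0], 651.6, 194.7, 110.6, 66.3, 179.4)
([35.0, 282.0], 152.9, 187.9, 106.5, 95.7, 80.9)
([250.0, 158.0], 392.2, 322.8, 150.0, 50.3, 85.2)
```

View pics/w13.png

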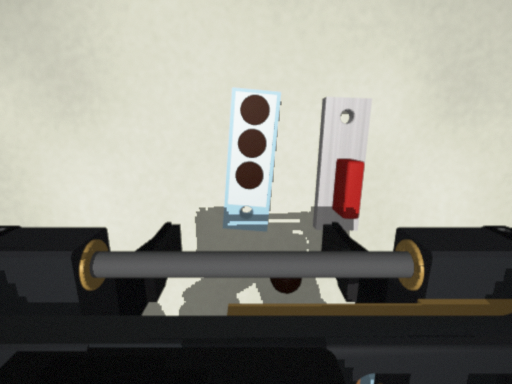

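Mould 2 is fully visible at (250,158) and measures 150.0 x 50.3 mm. The hole is at its near end (247,212). The press is beside it with its hole at (346,117) and red grip at (348,188). I'll grip mould 2 8 mm tailward of its centre to keep the gripper body off the post.

Request:
carry_out([
  [[0.1, 1.4, 0], -2, 0],
  [[0.1, 1.4, 0], -2, 0],
  [[0, 1.4, -1], -0.8, 0.1],
  [[0, 0, -2], 0, 0.1],
  [[0, 0, -2], 0, 0.1],
  [[0, 0, -2], 0, 0.1],
  [[0, 0, -2], 0, 0.1],
  [[0, 0, -1], 0, 0.1],
  [[0, 0, 0], 0, 0.1],
  [[0, 0, 0], 0, 0.1],
])

```text
time: 31.85
position: [0.4022, 0.3317, 0.0946]
tool_rot: [0.998, -0.053, 0.02, -0.036]
ft_force: [0.3, 0.8, 1.1]
grip_width: 0.0781
```

Run:
```python
from h import *
st()
c=shot('wrist','w14.png'); h,s,v=hsv(c)
b=(h>90)&(h<115)&(s>15)
print(*blobs(c,b,.03,300),sep='\n')
c=dict(c);w=cv2.imread('pics/w13.png')
```

```text
t 31.85 p [402.2 331.7  94.6] yaw -6.2 tilt [0.045 0.07 ] q6 0.49 grip 78.1 F [0.3 0.8 1.1]
([131.0, 343.0], 291.8, 240.1, 211.3, 28.3, 176.5)
([390.0, 344.0], 509.5, 201.2, 228.4, 65.9, 172.4)
([237.0, 292.0], 387.5, 272.7, 49.5, 29.1, 174.5)
([460.0, 266.0], 572.3, 269.7, 90.6, 49.4, 172.6)
([50.0, 287.0], 240.0, 298.1, 86.2, 82.4, 88.3)
([235.0, 183.0], 394.7, 352.4, 90.3, 50.4, 85.0)
```

Request:
carry_out([
  [[-1, -0.1, 0], 1.3, 0.1],
  [[0, 0, -1], 0, 0.1],
  [[0, 0, -1], 0, 0.1],
  [[0, 0, -1], 0, 0.1],
  [[0, 0, -1], 0, 0.1],
  [[0, 0, -1], 0, 0.1],
  [[0, 0, -0.9], 0, 0.1],
  [[0, 0, -0.4], 0, 0.1],
  [[0, 0, 0], 0, 0.15],
])

```text
time: 32.8
position: [0.3922, 0.3311, 0.0276]
tool_rot: [0.998, -0.041, 0.021, -0.037]
ft_force: [0.4, 0.1, 0.1]
grip_width: 0.0761
```

Run:
```python
from h import *
st()
```

```text
t 32.8 p [392.2 331.1  27.6] yaw -4.8 tilt [0.046 0.073] q6 0.44 grip 76.1 F [0.4 0.1 0.1]
```

Request:
carry_out([
  [[0, 0, 0.1], 0, 1],
  [[0, 0, 0], 0, 1],
  [[0, 0, 0], 0, 1],
  [[0, 0, 0], 0, 1],
  [[0, 0, 0], 0, 1],
  [[0, 0, 0], 0, 1],
  [[0, 0, 0], 0, 1],
])

```text
time: 33.5
position: [0.3925, 0.3312, 0.0295]
tool_rot: [0.998, -0.041, 0.022, -0.038]
ft_force: [1.0, -0.2, -2.6]
grip_width: 0.0497
```

Run:
```python
from h import *
st()
c=shot('wrist','w15.png'); h,s,v=hsv(c)
b=(h>90)&(h<115)&(s>15)
print(*blobs(c,b,.03,300),sep='\n')
```

```text
t 33.5 p [392.5 331.2  29.5] yaw -4.8 tilt [0.047 0.073] q6 0.44 grip 49.7 F [ 1.  -0.2 -2.6]
([262.0, 339.0], 396.5, 269.9, 302.8, 47.9, 174.6)
([101.0, 275.0], 308.8, 325.0, 61.9, 57.4, 174.5)
([408.0, 258.0], 480.8, 317.1, 63.3, 41.1, 173.8)
([251.0, 178.0], 395.3, 364.8, 64.8, 54.2, 84.6)
```

Request:
carry_out([
  [[0, 0, 1], 0, 1],
  [[0, 0, 2], 0, 1],
  [[0, 0, 2.5], 0, 1],
  [[0, 0, 2.5], 0, 1],
  [[0, 0, 2.5], 0, 1],
  [[0, 0, 2.5], 0, 1],
  [[0, 0, 2.5], 0, 1],
  [[0, 0, 2.5], 0, 1],
  [[0, 0, 2], 0, 1],
  [[0, 0, 0], 0, 1],
])

```text
time: 34.55
position: [0.3879, 0.3286, 0.241]
tool_rot: [0.998, -0.042, 0.021, -0.036]
ft_force: [0.5, -0.2, -2.5]
grip_width: 0.0501
```

Request:
carry_out([
  [[0.7, -1, 0], 3, 1],
  [[1.3, -1.8, 0], 5.5, 1],
  [[1.3, -1.8, 0], 5.5, 1],
  [[1.3, -1.8, 0], 5.5, 1],
  [[1.3, -1.8, 0], 5.5, 1],
  [[1.3, -1.8, 0], 5.5, 1],
  [[1.3, -1.8, 0], 5.5, 1],
  [[1.3, -1.8, 0], 5.5, 1],
  [[1.3, -1.8, 0], 5.5, 1],
  [[1.3, -1.8, 0], 5.5, 1],
])

```text
time: 35.55
position: [0.5031, 0.149, 0.232]
tool_rot: [0.905, 0.423, -0.008, -0.041]
ft_force: [0.3, 0.6, -2.8]
grip_width: 0.0499
```

Run:
```python
from h import *
st()
```

```text
t 35.55 p [503.1 149.  232. ] yaw 50.1 tilt [-0.049  0.067] q6 -0.88 grip 49.9 F [ 0.3  0.6 -2.8]
```

Request:
carry_out([
  [[1.2, -1.5, 0.1], 5.5, 1],
  [[1.2, -1.5, 0.1], 5.5, 1],
  [[1.2, -1.5, 0.1], 5.5, 1],
  [[1.2, -1.5, 0.1], 5.5, 1],
  [[1.2, -1.5, 0], 5.5, 1],
  [[1.2, -1.5, 0], 5, 1],
  [[1, -1, 0], 4, 1],
  [[0.6, -0.7, 0], 3, 1],
  [[0, 0, 0], 0, 1],
  [[0, 0, 0], 0, 1],
])

```text
time: 36.55
position: [0.586, 0.0342, 0.2216]
tool_rot: [0.7, 0.712, -0.032, -0.042]
ft_force: [0.5, -0.2, -3.4]
grip_width: 0.0498
```

Run:
```python
from h import *
st()
```

```text
t 36.55 p [586.   34.2 221.6] yaw 90.9 tilt [-0.104  0.013] q6 -1.72 grip 49.8 F [ 0.5 -0.2 -3.4]
```

Dead reckoning puts the hole 63 mm ahead of the TCP. Moving over the post, then down slowly while I watch the force.

Request:
carry_out([
  [[0.8, -0.1, 0], 0, 1],
  [[0.9, -0.1, 0], 0, 1],
  [[0.6, 0, 0], 0, 1],
  [[0, 0, 0], 0, 1],
  [[0, 0, -0.3], 0, 1],
  [[0, 0, 0], 0, 1],
])

```text
time: 37.15
position: [0.6095, 0.034, 0.2174]
tool_rot: [0.7, 0.712, -0.033, -0.043]
ft_force: [-0.7, -0.8, -2.5]
grip_width: 0.05
```

Run:
```python
from h import *
st()
t=shot('top','t16.png'); c=shot('scene','s16.png')
cv2.imwrite('pics/c16.png',np.hstack([cv2.resize(t['pixels'][150:250,210:310,::-1],(400,400),interpolation=2),cv2.resize(c['pixels'][130:230,220:320,::-1],(400,400),interpolation=2)]))
# wrist: mould edges lateral/tail
w=shot('wrist'); h,s,v=hsv(w); print(*blobs(w,(h>90)&(h<115)&(s>15),robot.get_obs()['position'][2]+.001,300),sep='\n')
```

```text
t 37.15 p [609.5  34.  217.4] yaw 90.9 tilt [-0.107  0.014] q6 -1.71 grip 50.0 F [-0.7 -0.8 -2.5]
([406.0, 337.0], 665.4, 128.5, 117.6, 44.1, 91.8)
([397.0, 254.0], 612.8, 117.8, 67.4, 39.3, 90.4)
([118.0, 289.0], 627.6, -35.4, 97.3, 56.6, 75.6)
([253.0, 179.0], 574.9, 33.7, 64.3, 54.1, 1.0)
```

The wrist view puts the hole at (0.673, 0.0352), so it needs about 2 mm towards -y.

Request:
carry_out([
  [[0, -0.2, 0], 0, 1],
  [[0, 0, 0], 0, 1],
  [[0, 0, -0.6], 0, 1],
  [[0, 0, -0.7], 0, 1],
  [[0, 0, -0.7], 0, 1],
  [[0, 0, -0.7], 0, 1],
  [[0, 0, -0.7], 0, 1],
])

```text
time: 38.0
position: [0.6096, 0.0315, 0.1821]
tool_rot: [0.7, 0.712, -0.032, -0.042]
ft_force: [0.1, 0.3, -1.5]
grip_width: 0.0498
```

Run:
```python
from h import *
st()
```

```text
t 38.0 p [609.6  31.5 182.1] yaw 90.9 tilt [-0.104  0.014] q6 -1.72 grip 49.8 F [ 0.1  0.3 -1.5]
```

Mould bottom is now about 0.151, just past the tip, and there is no contact force. Continuing.

Request:
carry_out([
  [[0, 0, -0.4], 0, 1],
  [[0, 0, -0.5], 0, 1],
  [[0, 0, -0.6], 0, 1],
  [[0, 0, -0.6], 0, 1],
  [[0, 0, -0.5], 0, 1],
])

```text
time: 38.5
position: [0.6103, 0.0318, 0.1533]
tool_rot: [0.7, 0.712, -0.031, -0.042]
ft_force: [0.2, -0.4, -1.4]
grip_width: 0.0503
```

Run:
```python
from h import *
st()
w=shot('wrist'); h,s,v=hsv(w); print(*[b for b in blobs(w,(h>90)&(h<115)&(s>15),robot.get_obs()['position'][2]+.001,300) if abs(b[0][0]-252)<20],sep='\n')
```

```text
t 38.5 p [610.3  31.8 153.3] yaw 90.9 tilt [-0.103  0.014] q6 -1.72 grip 50.3 F [ 0.2 -0.4 -1.4]
([252.0, 178.0], 575.6, 31.1, 65.3, 52.6, 1.3)
```

Request:
carry_out([
  [[0, 0, -0.8], 0, 1],
  [[0, 0, -0.9], 0, 1],
  [[0, 0, -0.9], 0, 1],
  [[0, 0, -0.9], 0, 1],
  [[0, 0, -0.9], 0, 1],
  [[0, 0, -0.9], 0, 1],
  [[0, 0, -0.8], 0, 1],
  [[0, 0, -0.5], 0, 1],
])

```text
time: 39.35
position: [0.6104, 0.0318, 0.0808]
tool_rot: [0.7, 0.712, -0.031, -0.042]
ft_force: [1.4, 0.9, -1.5]
grip_width: 0.0499
```

Request:
carry_out([
  [[0, 0, -0.4], 0, 1],
  [[0, 0, -0.3], 0, 1],
  [[0, 0, 0], 0, 1],
])

```text
time: 39.65
position: [0.6104, 0.0318, 0.0724]
tool_rot: [0.7, 0.712, -0.031, -0.042]
ft_force: [0.7, 0.5, -2.1]
grip_width: 0.0497
```

Request:
carry_out([
  [[0, 0, -0.2], 0, 1],
  [[0, 0, -0.2], 0, 1],
  [[0, 0, -0.1], 0, 1],
  [[0, 0, 0], 0, 1],
])

```text
time: 40.05
position: [0.6102, 0.0319, 0.0687]
tool_rot: [0.7, 0.712, -0.031, -0.042]
ft_force: [-0.6, -0.2, 1.3]
grip_width: 0.0499
```

Request:
carry_out([
  [[0, 0, -0.1], 0, 1],
  [[0, 0, 0], 0, 0.2],
  [[0, 0, 0], 0, 0.2],
  [[0, 0, 0], 0, 0.2],
  [[0, 0, 0], 0, 0.2],
  [[0, 0, 1.5], 0, 0.2],
  [[0, 0, 3], 0, 0.2],
  [[0, 0, 3], 0, 0.2],
  [[0, 0, 3], 0, 0.2],
  [[0, 0, 3], 0, 0.1],
])

```text
time: 41.05
position: [0.6073, 0.0316, 0.2066]
tool_rot: [0.7, 0.712, -0.034, -0.045]
ft_force: [-0.1, -0.2, 0.2]
grip_width: 0.0725
```

Request:
carry_out([
  [[0, 0, 1], 0, 0],
  [[-0.5, 1, 0], -3, 0],
  [[-1, 1.7, 0], -6, 0],
  [[-1, 1.7, 0], -6, 0],
  [[-1, 1.7, 0], -6, 0],
  [[-1, 1.7, 0], -6, 0],
  [[-1, 1.7, 0], -6, 0],
  [[-1, 1.7, 0], -6, 0],
  [[-1, 1.7, 0], -6, 0],
  [[-1, 1.7, 0], -6, 0],
])

```text
time: 42.05
position: [0.5215, 0.1795, 0.2235]
tool_rot: [0.946, 0.322, -0.011, -0.049]
ft_force: [0.1, 0.1, 0.5]
grip_width: 0.0871
```

Request:
carry_out([
  [[-0.8, 1.7, 0], -6, 0],
  [[-0.8, 1.7, 0], -6, 0],
  [[-0.7, 1.7, 0], -6, 0],
  [[-0.6, 1.5, 0], -6, 0],
  [[-0.3, 1, 0], -6, 0],
  [[0, 0.5, 0], -6, 0],
  [[0, 0, 0], -3, 0],
  [[0, 0, 0], 0, 0],
])

```text
time: 42.85
position: [0.4815, 0.2652, 0.2214]
tool_rot: [0.998, -0.026, 0.002, -0.05]
ft_force: [0.0, 0.8, -0.8]
grip_width: 0.0872
```

Run:
```python
from h import *
st()
t=shot('top','t17.png')
c=shot('wrist','w17.png'); h,s,v=hsv(c)
red=((h<6)|(h>172))&(s>150)&(v>70)
print('red56',*blobs(c,red,.056,100),sep='\n')
h,s,v=hsv(t)
print('top blue',*blobs(t,(h>90)&(h<115)&(s>15)&(v>100),.068,300),sep='\n')
```

```text
t 42.85 p [481.5 265.2 221.4] yaw -3.0 tilt [0.008 0.099] q6 0.24 grip 87.2 F [ 0.   0.8 -0.8]
red56
([263.0, 169.0], 495.6, 297.4, 57.2, 16.5, 87.7)
top blue
([253.0, 189.0], 615.7, 32.3, 154.2, 52.1, 0.6)
([474.0, 156.0], 713.0, -667.4, 312.1, 248.7, 5.8)
([362.0, 130.0], 806.0, -312.9, 209.9, 162.4, 17.1)
```

View pics/w17.png

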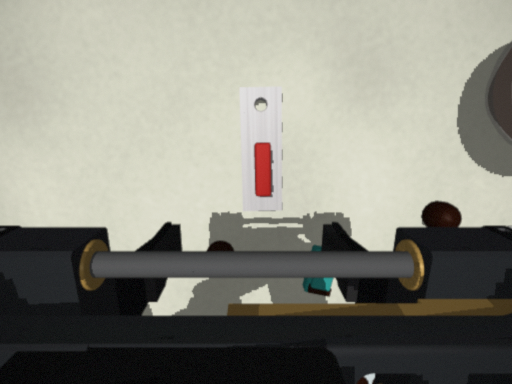

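The press lies clear at (262,150), hole at (260,104), red grip at (263,169). Mould 2 sits on the stack at (0.616, 0.032) in the top view.

Run:
```python
from h import *
st()
c=shot('wrist'); h,s,v=hsv(c)
a=ray(c,260.5,104.,.016); print('hole',a.round(4))
g=cv2.cvtColor(c['pixels'],cv2.COLOR_RGB2GRAY)
for r in (94,110,125,205): print(r,g[r,232:292:2])
r=np.array([.4956,.2974]); d=a[:2]-r; print(np.hypot(*d)*1000,np.degrees(np.arctan2(d[1],d[0])))
```

```text
t 42.95 p [481.9 265.  221.5] yaw -2.9 tilt [0.008 0.1  ] q6 0.24 grip 87.2 F [-0.1  0.7 -0.2]
hole [0.4986 0.372  0.016 ]
94 [208 211 212 215 223 223 223 218 222 221 221 222 220 220 219 218 216 220
 222 219 220 216 213 219 213 215 218 218 218 217]
110 [215 217 217 216 221 223 221 215 218 222 216 220 202 199 206 199 199 217
 222 218 218 214 211 219 213 215 218 218 217 217]
125 [215 217 218 218 217 221 219 214 212 220 217 220 214 214 212 214 210 213
 219 215 213 211 207 216 206 214 214 214 215 215]
205 [218 218 217 216 217 209 204 205 202 201 201 201 201 200 196 197 200 198
 201 201 198 198 196 201 199 207 208 210 209 205]
74.69403098156528 87.71597383694726
```

The hole-to-grip distance is 74.7 mm (nominal 75), at 87.7°. Descending on the red grip.

Request:
carry_out([
  [[0.7, 1.6, -1], 0.6, 0.2],
  [[0.7, 1.6, -1], 0, 0.4],
  [[0, 0, -1.5], 0, 0.4],
  [[0, 0, -1.5], 0, 0.4],
  [[0, 0, -1.5], 0, 0.4],
  [[0, 0, -1.5], 0, 0.4],
  [[0, 0, -1.5], 0, 0.4],
  [[0, 0, -1], 0, 0.4],
  [[0, 0, 0], 0, 0.4],
], squeeze=60)

```text
time: 43.9
position: [0.5004, 0.3002, 0.1102]
tool_rot: [0.999, -0.019, 0.004, -0.05]
ft_force: [-0.5, -1.2, 1.2]
grip_width: 0.0525
```

Run:
```python
from h import *
st()
c=shot('wrist','w18.png'); h,s,v=hsv(c)
red=((h<6)|(h>172))&(s>150)&(v>60)
print('red56',*blobs(c,red,.056,50),sep='\n')
```

```text
t 43.9 p [500.4 300.2 110.2] yaw -2.2 tilt [0.009 0.1  ] q6 0.25 grip 52.5 F [-0.5 -1.2  1.2]
red56
([245.0, 219.0], 495.9, 306.4, 48.0, 16.2, 88.0)
```

Request:
carry_out([
  [[-0.45, -0.2, -1], 0, 0.4],
  [[0, 0, -1.2], 0, 0.4],
  [[0, 0, -1.2], 0, 0.4],
  [[0, 0, -1.2], 0, 0.4],
  [[0, 0, -1], 0, 0.4],
  [[0, 0, -0.6], 0, 0.4],
  [[0, 0, 0], 0, 0.4],
])

```text
time: 44.65
position: [0.497, 0.2986, 0.0448]
tool_rot: [0.999, -0.019, 0.006, -0.051]
ft_force: [-0.8, 0.5, 0.3]
grip_width: 0.0523
```

Run:
```python
from h import *
st()
```

```text
t 44.65 p [497.  298.6  44.8] yaw -2.2 tilt [0.013 0.101] q6 0.21 grip 52.3 F [-0.8  0.5  0.3]
```

Request:
carry_out([
  [[-0.1, 0, 0.1], 0, 1],
  [[0, 0, 0], 0, 1],
  [[0, 0, 0], 0, 1],
  [[0, 0, 0], 0, 1],
  [[0, 0, 0], 0, 1],
  [[0, 0, 0], 0, 1],
  [[0, 0, 0], 0, 1],
  [[0, 0, 0], 0, 1],
])

```text
time: 45.45
position: [0.4966, 0.2989, 0.0472]
tool_rot: [0.998, -0.019, 0.007, -0.051]
ft_force: [-0.7, -1.0, -1.3]
grip_width: 0.0177
```

Request:
carry_out([
  [[0, 0, 0.5], 0, 1],
  [[0, 0, 1], 0, 1],
  [[0, 0, 1.5], 0, 1],
  [[0, 0, 2.5], 0, 1],
  [[0, 0, 2.5], 0, 1],
  [[0, 0, 2.5], 0, 1],
  [[0, 0, 2.5], 0, 1],
  [[0, 0, 2.5], 0, 1],
  [[0, 0, 2.5], 0, 1],
  [[0, 0, 1.5], 0, 1],
])

```text
time: 46.45
position: [0.4891, 0.2957, 0.2486]
tool_rot: [0.999, -0.019, 0.0, -0.048]
ft_force: [0.4, 0.8, -3.1]
grip_width: 0.0178
```

Run:
```python
from h import *
st()
```

```text
t 46.45 p [489.1 295.7 248.6] yaw -2.2 tilt [0.002 0.095] q6 0.29 grip 17.8 F [ 0.4  0.8 -3.1]
```

Request:
carry_out([
  [[0.2, -1, 0], -3, 1],
  [[0.4, -1.7, 0], -5.5, 1],
  [[0.4, -1.7, 0], -5.5, 1],
  [[0.4, -1.7, 0], -5.5, 1],
  [[0.4, -1.7, 0], -5.5, 1],
  [[0.4, -1.7, 0], -5.5, 1],
  [[0.4, -1.7, 0], -5.5, 1],
  [[0.4, -1.7, 0], -5.5, 1],
  [[0.4, -1.7, 0], -5.5, 1],
  [[0.4, -1.7, 0], -5.5, 1],
])

```text
time: 47.45
position: [0.5201, 0.1276, 0.2556]
tool_rot: [0.88, -0.473, 0.022, -0.04]
ft_force: [1.6, 0.4, -4.3]
grip_width: 0.0174
```

Request:
carry_out([
  [[0.4, -1.7, 0], -5.5, 1],
  [[0.4, -1.7, 0], -5.5, 1],
  [[0.4, -1.7, 0], -5.5, 1],
  [[0.4, -1.7, 0], -5.5, 1],
  [[0.3, -1.2, 0], -5, 1],
  [[0, -0.7, 0], -4, 1],
  [[0, -0.3, 0], -2, 1],
  [[0, 0, 0], 0, 1],
  [[0, 0, 0], 0, 1],
])

```text
time: 48.35
position: [0.5315, 0.0319, 0.2574]
tool_rot: [-0.698, 0.714, -0.029, 0.029]
ft_force: [0.1, 0.2, -4.4]
grip_width: 0.0177
```

Run:
```python
from h import *
st()
```

```text
t 48.35 p [531.5  31.9 257.4] yaw -91.3 tilt [ 0.081 -0.001] q6 1.43 grip 17.7 F [ 0.1  0.2 -4.4]
```

Request:
carry_out([
  [[0.8, 0, -0.6], 2.5, 1],
  [[0.7, 0, -0.6], 0, 1],
  [[0, 0, -0.3], 0, 1],
  [[0, 0, 0], 0, 1],
  [[0, 0, 0], 0, 1],
])

```text
time: 48.85
position: [0.5453, 0.0333, 0.2418]
tool_rot: [0.715, -0.698, 0.027, -0.029]
ft_force: [-1.1, -0.6, -4.3]
grip_width: 0.0173
```

Run:
```python
from h import *
st()
c=shot('wrist','w19.png')
print('tip pred',proj(c,[.673,.0332,.16]))
im=c['pixels'][30:230,170:330]; cv2.imwrite('pics/c19.png',cv2.resize(im[...,::-1],None,fx=3,fy=3,interpolation=cv2.INTER_CUBIC))
```

```text
t 48.85 p [545.3  33.3 241.8] yaw -88.6 tilt [0.079 0.004] q6 1.39 grip 17.3 F [-1.1 -0.6 -4.3]
tip pred (np.float64(255.1397685228182), np.float64(48.61085408088135))
```

View pics/c19.png

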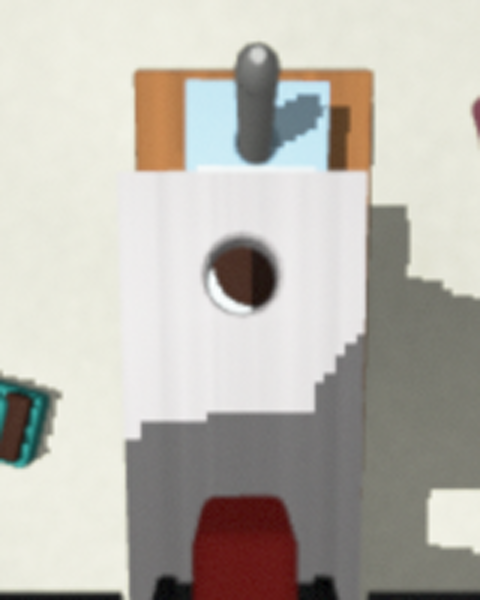

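The moulds are lying straight under the post. The post tip is at (255.7,48) and the press hole's upper mouth at (250.7,121.7).

Run:
```python
from h import *
st()
c=shot('wrist')
b=ray(c,255.7,48,.16); print(b)
for z in(.208,.211): print(ray(c,250.7,121.7,z), b-ray(c,250.7,121.7,z))
for r in (88,110,150):
    print([round(x,4) for x in (*ray(c,170+ {88:120,110:122,150:125}[r]/3,r,.211)[:2],*ray(c,170+{88:367,110:366,150:362}[r]/3,r,.211)[:2])])
```

```text
t 48.9 p [545.2  33.3 241.8] yaw -88.6 tilt [0.079 0.004] q6 1.39 grip 17.6 F [ 0.1 -0.5 -3.8]
[0.67322395 0.03283062 0.16      ]
[0.61720426 0.03498616 0.208     ] [ 0.05601969 -0.00215554 -0.048     ]
[0.61701956 0.03496902 0.211     ] [ 0.05620439 -0.0021384  -0.051     ]
[np.float64(0.6357), np.float64(0.0594), np.float64(0.6369), np.float64(0.0109)]
[np.float64(0.6232), np.float64(0.0591), np.float64(0.6244), np.float64(0.0105)]
[np.float64(0.5996), np.float64(0.0585), np.float64(0.6008), np.float64(0.0101)]
```

Request:
carry_out([
  [[1, -0.1, 0], 0, 1],
  [[1.3, -0.1, 0], 0, 1],
  [[1.3, 0, 0], 0, 1],
  [[1.2, 0, 0], 0, 1],
  [[0.7, 0, 0], 0, 1],
  [[0, 0, 0], 0, 1],
  [[0, 0, 0], 0, 1],
])

```text
time: 49.65
position: [0.6075, 0.0304, 0.2427]
tool_rot: [0.715, -0.698, 0.029, -0.03]
ft_force: [-0.3, -0.6, -3.9]
grip_width: 0.0178
```

Run:
```python
from h import *
st(); z=robot.get_obs()['position'][2]-.0318
c=shot('wrist','w20.png'); g=cv2.cvtColor(c['pixels'],cv2.COLOR_RGB2GRAY)
hole=np.zeros_like(g); hole[105:150,225:280]=g[105:150,225:280]<140
k=max(cv2.findContours(hole,0,1)[0],key=cv2.contourArea); e=cv2.fitEllipse(k); print(e, cv2.boundingRect(k))
print('tip pred',proj(c,[.673,.033,.16]),'hole',ray(c,*e[0],z))
```

```text
t 49.65 p [607.5  30.4 242.7] yaw -88.7 tilt [0.083 0.003] q6 1.4 grip 17.8 F [-0.3 -0.6 -3.9]
((249.8553009033203, 121.20476531982422), (21.734182357788086, 22.558319091796875), 130.70921325683594) (238, 109, 25, 25)
tip pred (np.float64(249.44139803725116), np.float64(134.70682820147448)) hole [0.67985296 0.03250654 0.21094335]
```

The move overshot by 7 mm in x; pulling it back.

Request:
carry_out([
  [[-0.6, 0, 0], 0, 1],
  [[0, 0, 0], 0, 1],
  [[0, 0, 0], 0, 1],
])

```text
time: 50.0
position: [0.5992, 0.0306, 0.2426]
tool_rot: [0.715, -0.698, 0.028, -0.03]
ft_force: [0.4, 0.5, -4.0]
grip_width: 0.0175
```

Run:
```python
from h import *
st(); z=robot.get_obs()['position'][2]-.0318
c=shot('wrist','w20.png'); g=cv2.cvtColor(c['pixels'],cv2.COLOR_RGB2GRAY)
hole=np.zeros_like(g); hole[105:150,225:280]=g[105:150,225:280]<140
k=max(cv2.findContours(hole,0,1)[0],key=cv2.contourArea); e=cv2.fitEllipse(k); print(e, cv2.boundingRect(k))
print('tip pred',proj(c,[.673,.033,.16]),'hole',ray(c,*e[0],z))
```

```text
t 50.0 p [599.2  30.6 242.6] yaw -88.7 tilt [0.082 0.003] q6 1.4 grip 17.5 F [ 0.4  0.5 -4. ]
((250.39956665039062, 121.29129791259766), (21.65452766418457, 23.57370376586914), 140.11477661132812) (238, 109, 25, 25)
tip pred (np.float64(249.93647238322592), np.float64(123.68920897325711)) hole [0.67147724 0.03236437 0.2108032 ]
```

Request:
carry_out([
  [[0.18, 0.05, 0], 0, 1],
  [[0, 0, -0.5], 0, 1],
  [[0, 0, -0.8], 0, 1],
  [[0, 0, -0.8], 0, 1],
  [[0, 0, -0.8], 0, 1],
  [[0, 0, -0.6], 0, 1],
  [[0, 0, 0], 0, 1],
])

```text
time: 50.75
position: [0.6002, 0.0313, 0.2037]
tool_rot: [0.715, -0.698, 0.027, -0.029]
ft_force: [0.1, -0.2, -4.1]
grip_width: 0.0177
```

Run:
```python
from h import *
st(); z=robot.get_obs()['position'][2]-.0318
c=shot('wrist','w21.png'); g=cv2.cvtColor(c['pixels'],cv2.COLOR_RGB2GRAY)
hole=np.zeros_like(g); hole[105:150,225:280]=g[105:150,225:280]<140
k=max(cv2.findContours(hole,0,1)[0],key=cv2.contourArea); e=cv2.fitEllipse(k); print(e, cv2.boundingRect(k))
print('tip pred',proj(c,[.673,.033,.16]),'hole',ray(c,*e[0],z))
```

```text
t 50.75 p [600.2  31.3 203.7] yaw -88.7 tilt [0.079 0.004] q6 1.4 grip 17.7 F [ 0.1 -0.2 -4.1]
((251.03712463378906, 121.01133728027344), (21.010730743408203, 24.427221298217773), 161.69198608398438) (239, 109, 24, 26)
tip pred (np.float64(250.62625392764335), np.float64(121.59735029278482)) hole [0.67260412 0.03269102 0.17189756]
```

Aligned to within 0.5 mm, with the underside at about 0.157, at the tip. Continuing down.

Request:
carry_out([
  [[0.03, 0, -0.5], 0, 1],
  [[0, 0, -0.6], 0, 1],
  [[0, 0, -0.7], 0, 1],
  [[0, 0, -0.7], 0, 1],
  [[0, 0, -0.7], 0, 1],
  [[0, 0, -0.6], 0, 1],
  [[0, 0, 0], 0, 1],
])

```text
time: 51.5
position: [0.6015, 0.0312, 0.1633]
tool_rot: [0.715, -0.698, 0.028, -0.03]
ft_force: [-0.7, 0.2, -2.5]
grip_width: 0.0175
```

```bash
python3 -c "
from h import *
st()"
```

```text
t 51.5 p [601.5  31.2 163.3] yaw -88.7 tilt [0.082 0.003] q6 1.4 grip 17.5 F [-0.7  0.2 -2.5]
```

Request:
carry_out([
  [[0, 0, -0.7], 0, 1],
  [[0, 0, -0.8], 0, 1],
  [[0, 0, -0.8], 0, 1],
  [[0, 0, -0.8], 0, 1],
  [[0, 0, -0.6], 0, 1],
  [[0, 0, -0.4], 0, 1],
  [[0, 0, 0], 0, 1],
])

```text
time: 52.2
position: [0.6016, 0.0311, 0.1184]
tool_rot: [0.715, -0.698, 0.028, -0.03]
ft_force: [0.1, -0.2, -3.4]
grip_width: 0.0172
```

Request:
carry_out([
  [[0, 0, -0.2], 0, 1],
  [[0, 0, -0.2], 0, 1],
  [[0, 0, 0], 0, 1],
])

```text
time: 52.5
position: [0.602, 0.0312, 0.1165]
tool_rot: [0.715, -0.698, 0.029, -0.03]
ft_force: [-0.8, 0.4, -2.5]
grip_width: 0.0176
```

Request:
carry_out([
  [[0, 0, -0.2], 0, 1],
  [[0, 0, -0.1], 0, 1],
  [[0, 0, 0], 0, 1],
])

```text
time: 52.8
position: [0.6023, 0.0313, 0.1161]
tool_rot: [0.715, -0.698, 0.03, -0.031]
ft_force: [-2.1, 0.5, -0.2]
grip_width: 0.0176
```

Resting on the nose at the predicted height. Releasing and rising straight up.

Request:
carry_out([
  [[0, 0, 0], 0, 0.8],
  [[0, 0, 0], 0, 0.7],
  [[0, 0, 0], 0, 0.6],
  [[0, 0, 0], 0, 0.5],
  [[0, 0, 0.5], 0, 0.4],
  [[0, 0, 2], 0, 0.4],
  [[0, 0, 3], 0, 0.4],
  [[0, 0, 3], 0, 0.4],
  [[0, 0, 3], 0, 0.4],
  [[0, 0, 2], 0, 0.4],
])

```text
time: 53.8
position: [0.6034, 0.0308, 0.2538]
tool_rot: [0.714, -0.698, 0.03, -0.031]
ft_force: [0.6, -0.2, 0.2]
grip_width: 0.0518
```

Request:
carry_out([
  [[-1, 0, 1], 0, 0.4],
  [[-2, 0, 1], 0, 0.4],
  [[-2, 0, 1], 0, 0.4],
  [[-2, 0, 0], 0, 0.4],
  [[-1, 0, 0], 0, 0.4],
  [[0, 0, 0], 0, 0.4],
  [[0, 0, 0], 0, 0.4],
])

```text
time: 54.5
position: [0.5192, 0.0308, 0.2882]
tool_rot: [0.714, -0.698, 0.033, -0.033]
ft_force: [0.6, -0.4, 0.3]
grip_width: 0.0522
```

Run:
```python
from h import *
st()
w=shot('wrist','w22.png'); t=shot('top','t22.png'); s_=shot('scene','s22.png')
h,s,v=hsv(w); red=((h<6)|(h>172))&(s>150)&(v>60)
print('red@.124',*blobs(w,red,.124,50),sep='\n')
for n,c in(('w',w),('t',t),('s',s_)):
    cs={'grip':(.5982,.0317,.124)}
    print(n,'pred grip',proj(c,[.598,.0317,.124]),'tip',proj(c,[.673,.033,.16]))
h,s,v=hsv(t); print('top brown',*[b for b in blobs(t,(h<20)&(s>110),.02,50) if b[4]<60 and b[1]<800],sep='\n')
h,s,v=hsv(s_); red=((h<6)|(h>172))&(s>120)&(v>50); k=[cv2.boundingRect(q) for q in cv2.findContours(red.astype(np.uint8),0,1)[0] if cv2.contourArea(q)>10]; print('scene red',k)
cv2.imwrite('pics/final.png',np.hstack([cv2.resize(w['pixels'][:230,130:380,::-1],(400,368)),cv2.resize(s_['pixels'][120:240,200:330,::-1],(400,368))]))
```

```text
t 54.5 p [519.2  30.8 288.2] yaw -88.7 tilt [0.093 0.001] q6 1.37 grip 52.2 F [ 0.6 -0.4  0.3]
red@.124
([253.0, 123.0], 599.4, 30.7, 56.9, 16.2, 1.3)
w pred grip (np.float64(251.57433858775366), np.float64(125.3041004849471)) tip (np.float64(252.15926078561137), np.float64(36.38734809443406))
t pred grip (np.float64(253.37349598015052), np.float64(192.03793743338426)) tip (np.float64(252.19830237788284), np.float64(163.4547497948613))
s pred grip (np.float64(270.5036944518341), np.float64(164.96864867094496)) tip (np.float64(269.1082056662677), np.float64(170.23303854690766))
top brown
([255.0, 225.0], 524.0, 33.0, 92.8, 56.0, 82.6)
([194.0, 164.0], 722.3, 221.3, 29.1, 26.8, 88.5)
([11.0, 154.0], 769.4, 809.6, 40.1, 30.6, 88.5)
([46.0, 154.0], 769.9, 698.2, 37.5, 30.6, 88.5)
([317.0, 145.0], 778.1, -176.9, 31.1, 25.8, 176.8)
([298.0, 143.0], 783.2, -115.8, 31.0, 25.8, 177.4)
scene red [(267, 161, 7, 12), (31, 96, 58, 45), (7, 92, 55, 44)]
```

Run:
```python
from h import *
t=shot('top'); h,s,v=hsv(t)
print(*[b for b in blobs(t,(h<20)&(s>100)&(v>30),.02,40) if 100>b[2]>-460 and 400<b[1]<700],sep='\n')
w=shot('wrist'); h,s,v=hsv(w); g=cv2.cvtColor(w['pixels'],cv2.COLOR_RGB2GRAY)
print(*[b for b in blobs(w,(h<20)&(s>110),.02,80)],sep='\n')
# press plate extent in wrist (grey/white, low sat) at top z=.084 ; pixel corners predicted if flat & home
from math import cos,sin,radians as rd
o=np.array([.618,.0322]);a=rd(1.15)
for x,y in((.075,.025),(.075,-.025),(0,.025),(0,-.025)):
    p=o+[x*cos(a)-y*sin(a),x*sin(a)+y*cos(a)]; print('corner pred',np.round(proj(w,[*p,.084]),1))
for r in(75,90,110): print(r, s[r,200:305:3].tolist())
print('col', [(r,int(s[r,235]),int(g[r,235])) for r in range(46,76,2)])
```

```text
([255.0, 225.0], 520.3, 32.7, 92.8, 56.3, 88.2)
([377.0, 204.0], 576.9, -358.2, 118.9, 92.2, 1.2)
([318.0, 309.0], 325.7, -81.4, 509.6, 27.9, 91.3)
([504.0, 155.0], 572.4, -329.7, 130.7, 29.3, 10.5)
([252.0, 124.0], 607.2, 30.4, 75.9, 21.6, 1.4)
([329.0, 64.0], 689.9, -71.9, 27.9, 8.7, 20.4)
([252.0, 128.0], 597.7, 31.2, 219.4, 95.1, 1.3)
([115.0, 33.0], 721.5, 218.6, 44.2, 34.0, 55.3)
([408.0, 5.0], 763.5, -173.3, 38.3, 15.7, 91.4)
([363.0, 3.0], 765.7, -112.4, 30.4, 8.4, 91.4)
corner pred [229.8  42.8]
corner pred [273.5  43. ]
corner pred [230.5 110.7]
corner pred [272.4 110.9]
75 [12, 14, 13, 13, 13, 13, 139, 146, 150, 148, 106, 1, 2, 2, 2, 2, 1, 1, 1, 2, 1, 3, 3, 2, 2, 128, 153, 150, 149, 41, 12, 13, 14, 12, 12]
90 [14, 13, 13, 13, 14, 13, 129, 149, 148, 148, 123, 3, 2, 1, 2, 2, 3, 2, 2, 2, 2, 2, 2, 2, 2, 131, 143, 144, 146, 28, 12, 12, 13, 15, 13]
110 [13, 13, 12, 14, 14, 13, 117, 148, 147, 150, 134, 1, 2, 2, 2, 166, 188, 190, 192, 196, 185, 2, 5, 2, 3, 144, 148, 143, 149, 19, 14, 13, 16, 15, 17]
col [(46, 2, 227), (48, 2, 229), (50, 2, 229), (52, 2, 229), (54, 2, 229), (56, 2, 229), (58, 1, 229), (60, 2, 229), (62, 2, 230), (64, 3, 229), (66, 2, 231), (68, 2, 230), (70, 2, 230), (72, 2, 231), (74, 2, 231)]
```

```bash
python3 -c "
from rig import robot
print(robot.hand_in())"
```

```text
the job is handed in; nothing more can be done
None
```

I put all three lumps in the scrap tub, threaded both moulds over the post, then the press bar on top, and handed the job in at about 55 s of the 210 s. Hand-in reports no verdict, so success is not confirmed. Only three lumps and two moulds were present at this start.

**Last checks that agreed:**
- **Lumps:** they show as one patch of about 119 x 92 mm at (0.577, -0.358), inside the tub.
- **Press bar:** its edges and red grip lie within 1–2 mm of where they should be when it is flat on two moulds along the board.
- **Moulds:** before the press bar went on, both had looked seated and straight on the post.
- **Three of the four bonbons:** they were where they started.

**Not fully checked:**
- The last close-up picture was refused by the 16-picture limit, so the final seating is judged from measurements only.
- The arm hid the fourth bonbon in the final top view. I did not measure the spatula at the end, though the arm worked well away from it.

**Tilt on release:** the tool's tilt crept up during turns, to about 0.1 rad. The second mould and the press bar were therefore let go about 0.02–0.03 rad nose-down. The press bar measured flat afterwards, and the second mould looked straight from above.

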